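# Lock a watch-parts cleaning basket and its cap onto the loading stand

## Task

Get the brass wheel ready for cleaning: set the steel basket that holds it on the loading stand and turn it clockwise (seen from above) to its stop so that its bayonet locks, then set the cap on the basket and lock it the same way. Keep the basket upright with the wheel inside, and leave the loupe, the watch movement and the tweezers where they are.

Things in the scene. Friction and masses are not known exactly. Their poses are not given: they have to be found in the camera images.
- stand_socket (a point): Centre of the rim (35 mm up, z up) of the fixed stand: grey disc 90 mm wide, 10 mm high, under a 56 mm aluminium socket. Dark inner lip: 39 mm opening, 4 mm thick, with 15 mm wide gaps at +x and -x (red ticks on the rim; either way round fits). Lugs drop through the gaps, then turn under the lip, only clockwise from above (negative yaw), 75 deg to a hard stop at the green ticks.
- stand_gap (a point): The middle of the stand's +x gap, at rim height, 22 mm from stand_socket. A seated part rests with its shoulder on the rim, its lugs with 2 mm of play below the lip; nothing latches or springs. Sideways play of the foot in the lip is 2.5 mm, of a lug in a gap 2 mm each side.
- basket_center (a point): Centre (30 mm above the underside) of the loose upright steel basket, 60 high, 56 across, 180 g, open on top. Foot: 13 mm from underside to shoulder, 34 mm wide, nose tapered; brass lugs 11 mm wide, 3 to 7 mm up, reach 23 mm out at +x and -x under red ticks. Blue grip flats at +y and -y, 58 mm apart, 22 wide, 22 to 52 mm up. Seated: this point is 17 mm above stand_socket.
- basket_rim (a point): Centre of the basket's top rim, 60 mm above its underside. The rim is a dark-lipped socket exactly like that of the stand: gaps at +x and -x with red ticks, 75 degrees clockwise to the stop at the green ticks. Turning a cap clockwise also presses the basket towards its own stop.
- cap_center (a point): Centre (26.5 mm above the underside) of the loose upright cap, 53 mm high, 120 g. Foot and lugs like the basket's (13 mm, lugs at +x and -x under red ticks), then a steel disc 56 mm wide from 13 to 21 mm up, then a black grip bar 44 mm long along x, 12 mm thick along y, 21 to 53 mm up. Seated: this point is 13.5 mm above basket_rim.
- wheel_center (a point): Centre of the small brass gear wheel, 24 mm across and 4 mm thick, lying loose on the floor of the basket (floor 16.5 mm above the basket's underside).
- loupe: Bystander: loose eye loupe of dark wood and aluminium, 42 mm across, 48 mm high. Origin at the centre of its underside.
- movement: Bystander: loose watch movement on a clear round holder, 60 mm across, 20 mm high, with a winding crown sticking out to 49 mm along +x. Origin at the centre of its underside.
- tweezers: Bystander: loose brass tweezers lying flat, about 130 mm long along their x, 16 mm wide, 6 mm high. Origin at the middle, on the bench.
Mind the look-alikes: they are no part of the job. Leave any orange look-alike of the part that bears cap_center alone.

How it is judged:
By the outcome, as a careful person would: the job done as asked, in the order asked, and still so for the second after the job is handed in, with the robot touching nothing.
It also fails if it takes over 69 s, if anything falls off the work surface, if the arm or the gripper's body presses on something with over 40 N, if the wrist force passes 120 N, or if a joint passes its speed limit or range.

## Robot

A 6-joint arm with a two-finger parallel gripper is mounted at the origin on the work surface. World frame = base frame: x ahead of the robot, y to its left, z up, the work surface at z = 0. Lengths are in mm, angles in degrees, forces in N, time in s.
With the tool pointing down it reaches from about 275 to 750 mm from the base axis. Payload 10.2 kg.
Tool frame: the origin (TCP) lies between the finger pads; the fingertips stand 25 mm ahead of it and the grasp point (between the pads) lies 6 mm ahead of it (arm.tcp_to_tips is the distance from the TCP to the fingertips, in mm); z points along the fingers, y is the direction in which the jaws open and shut (so a half turn about z gives the same grasp; the last joint's range is limited). The gripper opens to 88 mm and grips with 3 to 60 N. Pads are 18 mm wide; open, the fingers measure 123 mm over their backs; the gripper's body (75 mm by 187 mm) begins 45 mm behind the grasp point.
Start: joints at [55.669, 17.928, 85.812, -0, 76.261, -12.8], TCP at [192.697, 488.364, 237.22] pointing down, gripper open.
Joint ranges: [-168.41, 168.41], [-55.51, 124.54], [10.69, 146.95], [-70.63, 250.63], [1, 178], [-165.06, 165.06]. Speed limits (degrees/s): [136.94, 136.94, 172.46, 180, 180, 180].

## Interface

Orientations are given as [roll, pitch, yaw] about the fixed x, y, z axes, in that order (R = Rz(yaw) Ry(pitch) Rx(roll)).
In Python, from cell import observe, vision, job, arm gives the robot as it stands.
- The arm moves only by the tool drive_tool, never from a script. Its argument "targets" is a list of rows, each a list of 6 numbers: the shift along the world's x, y, z in m, then the turn, a rotation vector about the world's x, y, z in rad. A call has 1 to 10 rows; each row shifts and turns the commanded pose from where the row before left it; what a row does not reach is not made up. A row lasts 1/8 s, in which the tool goes at most 62.5 mm and 10.7 degrees, less where a joint would pass 70% of its speed; a pose out of reach is approached as far as the arm can. A call is refused whole if a number of a shift passes 0.0625 or a number of a turn 0.188, either way. A call with a gripper value outside its range is refused whole. "gripper" is the opening in per cent of the stroke, from 0 (shut) to 100 (fully open), set as the call begins (left out, the last holds). The fingers move at their own pace and stop on an object; the grip force is fixed at half the most. Time passes only in rows, so rows that do not move let the fingers close. It gives the time, the measured TCP pose, the force and the opening at its end, in the units of the state.
- observe(): the state, without advancing time (a new reading comes with each control period).
- vision.capture(name): name is "side" or "top" or "wrist"; returns a dict with "img" (480x640x3 uint8, blue, green, red), "z_map" (480x640 float32, mm along the optical axis (not along the pixel's ray), 0 where there is no reading), "mtx" (3x3 intrinsics, pixels), "k1" (the pictures are not rectified: a ray, as slopes to the right and down, at radius r is drawn at 1 + k1 r^2 times it, then the intrinsics apply), "origin" and "attitude" of the camera in the world. Camera axes: x right, y down, z forward; pixel columns grow to the right and rows downward; lengths in mm; the calibration is good to about 2 mm. A picture is of the moment at which its call begins.
- job.hand_in(): hands the job in, once; it reports no verdict.
The state is a dict: "clock": time; "q": joint angles; "dq": joint speeds; "tau": joint torques, N m; "eef_pos": TCP position; "eef_rot": TCP orientation; "wrist_force": force on the tool from outside, world axes, zero at the start; "moment": the same for the moment, N m; "opening": finger opening in mm.
Only numpy, scipy, OpenCV 4.12 (cv2) and the standard library are available. Lean on these libraries where they do the work, as an engineer would, in place of code of your own. Each camera call takes 0.05 s, during which the arm holds its last target.

## Working session

There is one attempt and no reset: what is moved stays moved. The work goes in short steps, Python scripts to look and compute and a tool call to move; the robot and the scene stay as the last step left them, time stands still between calls to the robot, and variables do not carry over. Pictures are saved under pics/ and viewed, and the job is handed in when it is done.

Besides the shell and the picture viewer there is one more tool, called after ">>>" as a command line: name --pt "numbers of a row" for each row, then --argument value for the rest. drive_tool: Moves the arm, as the interface text tells. Its arguments: {"type":"object","properties":{"targets":{"type":"array","items":{"type":"array","items":{"type":"number"}}},"gripper":{"type":"number"}},"required":["targets"]}

```bash
ls; mkdir -p pics
python3 - <<'E'
from cell import observe, vision, job, arm
import cv2,numpy as np,pickle
d={}
for n in ("top","side","wrist"):
    c=vision.capture(n);d[n]=c;cv2.imwrite(f"pics/{n}0.png",c["img"]);print(n,c["mtx"],c["k1"],c["origin"],c["attitude"])
pickle.dump(d,open("d0.pkl","wb"))
print(observe())
E
```

```text
pics
top [[445.05251874   0.         311.56789449]
 [  0.         445.05251874 244.33984235]
 [  0.           0.           1.        ]] -0.004619674543521939 [461.94648514  53.55926261 968.15201019] [-174.69004579    0.1771158   -91.61640906]
side [[603.06716973   0.         316.91867737]
 [  0.         603.06716973 236.38944441]
 [  0.           0.           1.        ]] -0.11559136793341045 [ 430.51214244 -841.45536301  771.23201964] [-128.56741652    0.81905226   -6.71844047]
wrist [[374.31605927   0.         317.57769777]
 [  0.         374.31605927 238.6407463 ]
 [  0.           0.           1.        ]] -0.03371574570456708 [125.67216474 514.27611218 383.4518031 ] [1.63703992e+02 6.71827738e-02 6.84562608e+01]
{'clock': 0.15, 'q': array([ 5.56681085e+01,  1.79515305e+01,  8.58404780e+01, -2.51830173e-06,
        7.62584228e+01, -1.28012586e+01]), 'dq': array([ 0.01332949, -0.16199662, -0.10960117,  0.02106811,  0.03775355,
        0.06526871]), 'tau': array([ 3.93144683e-04, -4.02302384e+01, -2.52316672e+01,  6.93686376e-02,
        3.43609171e-02, -7.79411675e-05]), 'eef_pos': array([192.60720243, 488.22513477, 236.82064647]), 'eef_rot': array([-1.79950822e+02, -1.11716746e-02,  1.58469363e+02]), 'wrist_force': array([-0.33194294, -0.78882173, -0.19425883]), 'moment': array([-0.00284851, -0.01606394,  0.02965226]), 'opening': 88.00399307256093}
```

View pics/top0.png

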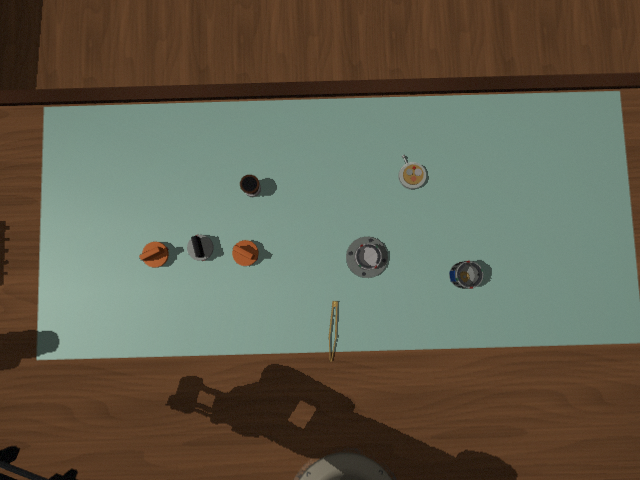

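View pics/side0.png

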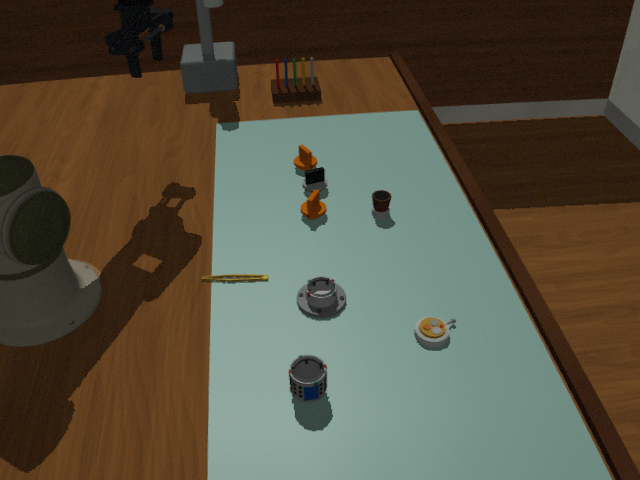

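View pics/wrist0.png

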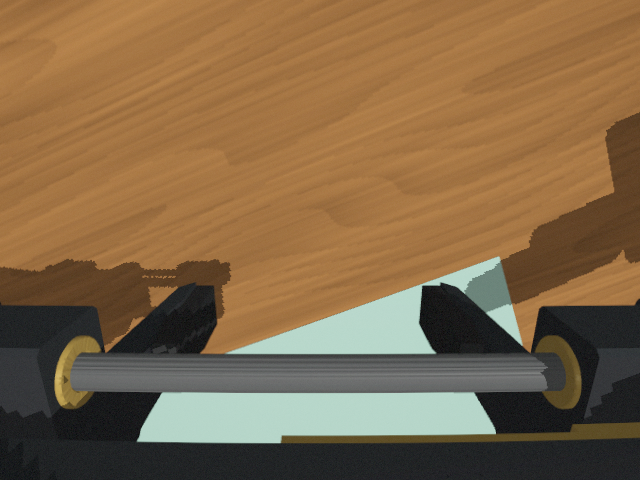

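```bash
cat > h.py <<'E'
import numpy as np,cv2,pickle
from scipy.spatial.transform import Rotation as R
def Rc(c): return R.from_euler('xyz',c["attitude"],degrees=True).as_matrix()
def slopes(c,u,v):
    m=c["mtx"];xd=(np.asarray(u,float)-m[0,2])/m[0,0];yd=(np.asarray(v,float)-m[1,2])/m[1,1]
    x,y=xd.copy(),yd.copy()
    for _ in range(10):
        f=1+c["k1"]*(x*x+y*y);x,y=xd/f,yd/f
    return np.stack([x,y,np.ones_like(x)],-1)
def onplane(c,u,v,z):
    d=slopes(c,u,v)@Rc(c).T;o=np.array(c["origin"]);t=(z-o[2])/d[...,2]
    return o+d*t[...,None]
def cloud(c):
    v,u=np.mgrid[0:480,0:640];P=slopes(c,u,v)*c["z_map"][...,None]
    return P@Rc(c).T+np.array(c["origin"])
def proj(c,P):
    p=(np.asarray(P,float)-np.array(c["origin"]))@Rc(c);x=p[...,0]/p[...,2];y=p[...,1]/p[...,2];f=1+c["k1"]*(x*x+y*y);m=c["mtx"]
    return np.stack([m[0,0]*x*f+m[0,2],m[1,1]*y*f+m[1,2]],-1)
def crop(c,u,v,w,name,s=8):
    i=c["img"][max(0,v-w):v+w,max(0,u-w):u+w];cv2.imwrite(name,cv2.resize(i,None,fx=s,fy=s,interpolation=cv2.INTER_CUBIC))
E
python3 - <<'E'
from h import *
d=pickle.load(open("d0.pkl","rb"))
t=d["top"];s=d["side"]
def tile(c,L,w,name):
    ims=[cv2.resize(c["img"][v-w:v+w,u-w:u+w],(390,290 if 0 else 390),interpolation=cv2.INTER_CUBIC) for u,v in L]
    cv2.imwrite(name,np.hstack(ims))
tile(t,[(468,275),(368,257)],26,"pics/t1.png");tile(t,[(200,247),(246,253)],26,"pics/t2.png")
tile(s,[(308,378),(321,293)],32,"pics/s1.png");tile(s,[(315,178),(315,208)],26,"pics/s2.png")
for n,c in (("top",t),("side",s)):
    P=cloud(c);print(n,"bench z",np.median(P[200:240,440:470,2] if n=="top" else P[400:430,420:450,2]))
    for k,(u,v) in ({"basket":(468,275),"stand":(368,257),"cap":(200,247),"or1":(155,254),"or2":(246,253),"loupe":(250,185),"mov":(412,175)} if n=="top" else {"basket":(308,378),"stand":(321,293),"cap":(315,178)}).items():
        w=26;Q=P[v-w:v+w,u-w:u+w].reshape(-1,3);Q=Q[Q[:,2]>6]
        print(k,len(Q),Q[:,2].max().round(1),Q.mean(0).round(1),Q.min(0).round(1))
E
```

```text
top bench z 1.020039588298971
basket 780 968.2 [ 475.6 -261.3   50.7] [ 424.8 -292.     6. ]
stand 1354 968.2 [519.8 -62.4  19.9] [ 461.9 -108.     6.1]
cap 559 968.2 [548.4 288.8  40.4] [461.9  53.6   6. ]
or1 585 968.2 [536.6 383.7  39.6] [461.9  53.6   6.1]
or2 561 968.2 [532.8 190.4  62.3] [461.9  53.6   6.2]
loupe 369 968.2 [670.8 177.2  67.9] [461.9  53.6   6. ]
mov 626 968.2 [ 692.7 -164.4   33.5] [ 461.9 -220.3    6.1]
side bench z 0.10168737629271618
basket 1521 771.2 [ 473.1 -273.1   46.7] [ 430.5 -841.5   11.2]
stand 1505 771.2 [515.8 -80.4  24.5] [ 430.5 -841.5    6.1]
cap 955 771.2 [538.8 285.1  42.1] [ 430.5 -841.5    6.4]
```

View pics/t1.png

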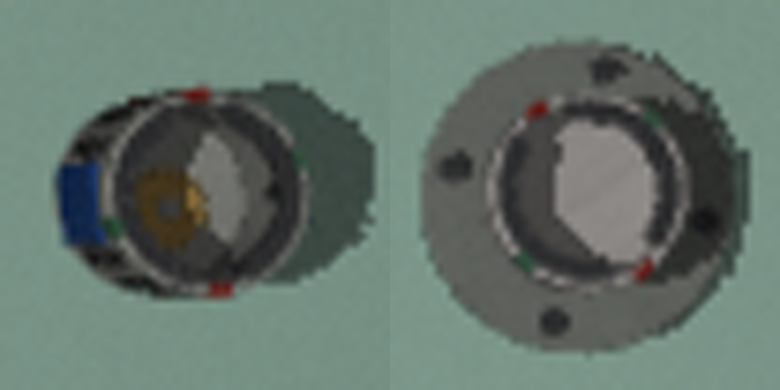

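View pics/t2.png

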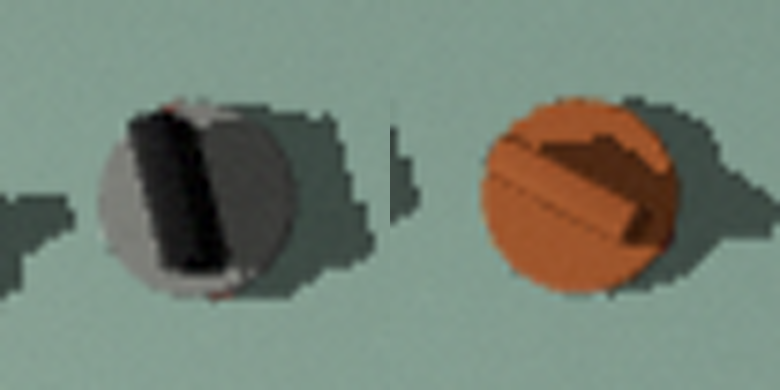

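View pics/s1.png

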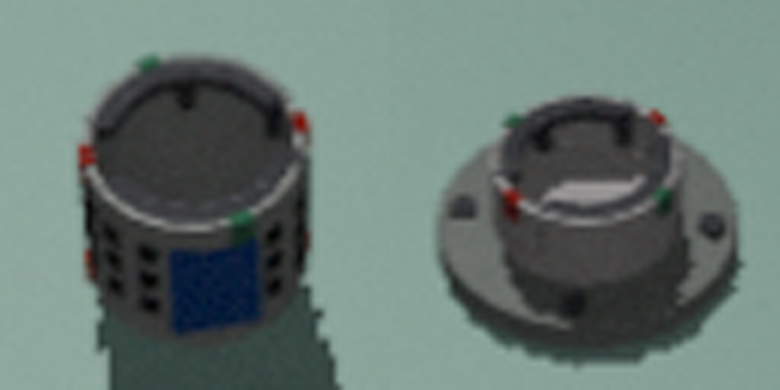

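View pics/s2.png

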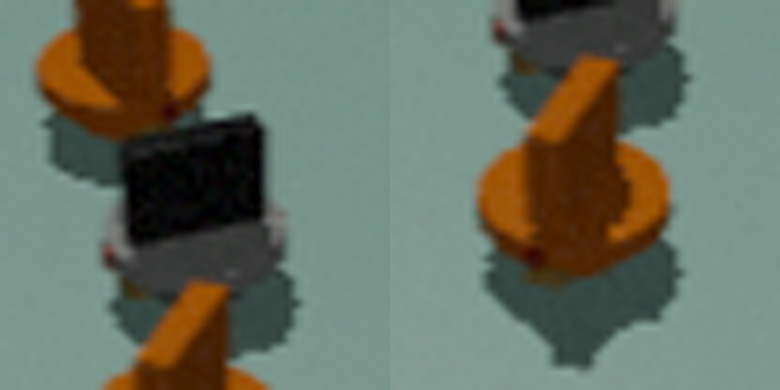

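```bash
cat > m.py <<'E'
from h import *
def masks(c):
    h=cv2.cvtColor(c["img"],cv2.COLOR_BGR2HSV);H,S,V=cv2.split(h)
    return {"red":((H<6)|(H>172))&(S>150)&(V>60),"green":(H>55)&(H<90)&(S>110)&(V<140),"blue":(H>105)&(H<130)&(S>120),"black":(V<35)}
def blobs(m,u,v,w):
    mm=np.zeros_like(m,np.uint8);mm[v-w:v+w,u-w:u+w]=m[v-w:v+w,u-w:u+w]
    n,l,st,ce=cv2.connectedComponentsWithStats(mm,connectivity=8)
    return [(st[i,4],ce[i]) for i in range(1,n) if st[i,4]>=3]
E
python3 - <<'E'
from m import *
d=pickle.load(open("d0.pkl","rb"))
for n in("top","side"):
    c=d[n];M=masks(c);P=cloud(c)
    L={"basket":(468,275,60),"stand":(368,257,35),"cap":(200,247,17)} if n=="top" else {"basket":(308,378,60),"stand":(321,293,35),"cap":(315,178,17)}
    for k,(u,v,z) in L.items():
        for col in("red","green","blue","black"):
            if col=="black" and k!="cap":continue
            for a,ce in blobs(M[col],u,v,28):
                zz=53 if col=="black" else z
                print(n,k,col,a,ce.round(1),onplane(c,*ce,zz).round(1),"depth",P[int(round(ce[1])),int(round(ce[0]))].round(1))
E
```

```text
top basket red 3 [471. 287.] [ 450.2 -267.1   60. ] depth [ 450.2 -266.6   61.6]
top basket blue 51 [452.2 275.4] [ 474.7 -230.4   60. ] depth [ 475.9 -236.6   38.7]
top cap black 155 [198.1 246.4] [549.5 288.6  53. ] depth [550.2 288.5  53.9]
side basket red 4 [324.5 365.5] [ 499.7 -263.8   60. ] depth [ 498.8 -265.7   61.2]
side basket red 6 [289.5 371. ] [ 446.8 -267.6   60. ] depth [ 447.6 -267.    59.2]
side basket green 11 [315.2 382.5] [ 482.3 -293.6   60. ] depth [ 482.1 -292.5   57.6]
side basket blue 183 [310.7 392.8] [ 473.7 -311.1   60. ] depth [ 475.4 -295.7   38.9]
side stand red 5 [308.6 293.2] [494.9 -79.9  35. ] depth [495.7 -79.3  34.8]
side stand green 5 [333.6 292.8] [538.5 -84.7  35. ] depth [539.2 -84.6  34.4]
side cap green 5 [312.  173.2] [546.6 333.8  17. ] depth [541.9 286.2  48. ]
side cap green 3 [321. 175.] [566.3 323.2  17. ] depth [562.6 291.7  37.4]
side cap blue 5 [314.2 176. ] [550.3 321.2  17. ] depth [546.3 286.9  39.3]
side cap black 255 [314.3 175.7] [545.  266.9  53. ] depth [546.3 286.9  39.3]
```

>>> drive_tool --pt "0.044 -0.025 -0.006 0 0 0.06" --pt "0.044 -0.025 -0.006 0 0 0.06" --pt "0.044 -0.025 -0.006 0 0 0.06" --pt "0.044 -0.025 -0.006 0 0 0.06" --pt "0.044 -0.025 -0.006 0 0 0.06" --pt "0.044 -0.025 -0.006 0 0 0.06" --pt "0.044 -0.025 -0.006 0 0 0.06" --pt "0.044 -0.025 -0.006 0 0 0.06" --pt "0 0 0 0 0 0" --pt "0 0 0 0 0 0" --gripper 100

```text
clock: 1.4
eef_pos: [544.1, 288.7, 189.0]
eef_rot: [180.0, -0.0, -174.0]
wrist_force: [-0.3, 0.3, 0.5]
opening: 87.8
```

```bash
cat > look.py <<'E'
import sys;from m import *
from cell import vision,observe
c=vision.capture(sys.argv[2] if len(sys.argv)>2 else "wrist");pickle.dump(c,open(sys.argv[1]+".pkl","wb"));cv2.imwrite(f"pics/{sys.argv[1]}.png",c["img"])
o=observe();print(o["clock"],o["eef_pos"].round(1),o["eef_rot"].round(2),o["q"].round(1),c["origin"],c["attitude"])
E
python3 look.py w1
```

```text
1.45 [543.9 289.  189.3] [ 1.7999e+02 -2.0000e-02 -1.7400e+02] [ 17.1  31.5  72.9   0.   75.6 -78.9] [472.61571669 280.59303187 335.75714063] [1.63740461e+02 4.07948793e-03 9.59409399e+01]
```

View pics/w1.png

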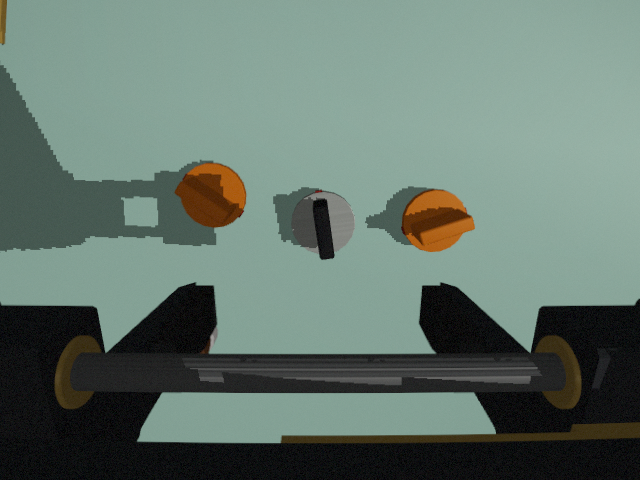

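The cap (black bar, grey disc) sits at (322,222), bar running (320,200) to (327,258); orange look-alikes at (213,195) and (435,220).

Run:
```python
from m import *
c=pickle.load(open("w1.pkl","rb"));P=cloud(c)
print("bench",np.median(P[120:150,200:450,2]))
def top(u,v,w,z0,z1):
    Q=P[v-w:v+w,u-w:u+w].reshape(-1,3);Q=Q[(Q[:,2]>z0)&(Q[:,2]<z1)]
    r=cv2.minAreaRect(Q[:,:2].astype(np.float32));return len(Q),np.median(Q[:,2]).round(1),r
for n,(u,v) in {"cap":(322,222),"oA":(213,195),"oB":(435,220)}.items():
    print(n,top(u,v,42,49,58))
    Q=P[v-42:v+42,u-42:u+42].reshape(-1,3);Q=Q[(Q[:,2]>17)&(Q[:,2]<26)]
    print("  disc",len(Q),cv2.minEnclosingCircle(Q[:,:2].astype(np.float32)))
M=masks(c)
for a,ce in blobs(M["red"],322,222,42): print(a,ce,onplane(c,*ce,17))
for a,ce in blobs(M["black"],322,222,42): print(a,ce)
# edges of bar top by colour projected on z=53
m=np.zeros((480,640),np.uint8);m[180:270,290:360]=(M["black"]&(P[...,2]>49))[180:270,290:360]
ys,xs=np.nonzero(m);Q=onplane(c,xs,ys,53.)
print(len(Q),cv2.minAreaRect(Q[:,:2].astype(np.float32)))
```

```text
bench -0.18224121705293328
cap (800, np.float64(52.1), ((550.0225219726562, 293.1713562011719), (44.33124542236328, 11.947104454040527), 13.928631782531738))
  disc 2324 ((549.19677734375, 293.1069030761719), 28.363008499145508)
oA (870, np.float64(52.0), ((535.3014526367188, 196.72926330566406), (43.50244140625, 12.718905448913574), 59.585289001464844))
  disc 1988 ((535.1593627929688, 196.81671142578125), 28.471864700317383)
oB (825, np.float64(52.0), ((537.9722900390625, 389.8079833984375), (12.86306381225586, 43.612030029296875), 25.82953643798828))
  disc 1899 ((538.596435546875, 389.8414306640625), 28.58057975769043)
7 [318.28571429 191.14285714] [522.90589549 286.41274158  17.        ]
852 [322.78638498 228.67253521]
775 ((548.0714721679688, 292.68438720703125), (45.25654602050781, 11.494879722595215), 13.817481994628906)
```

>>> drive_tool --pt "-0.004 -0.051 0 0 0 0.067" --pt "-0.004 -0.051 0 0 0 0.067" --pt "-0.004 -0.051 0 0 0 0.067" --pt "-0.004 -0.051 0 0 0 0.067" --pt "-0.004 -0.051 0 0 0 0.067" --pt "-0.004 -0.051 0 0 0 0.067" --pt "-0.004 -0.051 0 0 0 0.067" --pt "0 0 0 0 0 0" --pt "0 0 0 0 0 0"

```text
clock: 2.58
eef_pos: [516.5, -67.4, 189.5]
eef_rot: [180.0, 0.0, -147.1]
wrist_force: [0.5, 0.1, -0.1]
opening: 88.4
```

```bash
python3 look.py w2
```

```text
2.625 [516.6 -67.1 189.5] [-1.8000e+02  2.0000e-02 -1.4708e+02] [ -20.3   19.8   90.6    0.    69.6 -143.2] [ 456.03424767 -107.24145868  336.17432342] [1.63675452e+02 1.29944339e-02 1.22854226e+02]
```

View pics/w2.png

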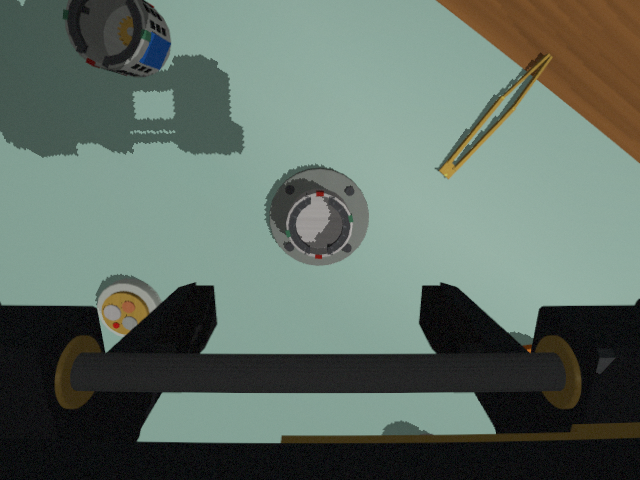

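Stand at (318,222) with red ticks (320,194) and (319,256); basket at upper left, tweezers right, movement lower left.

```bash
cat > rim.py <<'E'
from m import *
def rim(c,u,v,w,z):
    P=cloud(c);M=masks(c);out=[]
    for col in("red","green"):
        for a,ce in blobs(M[col],u,v,w): out.append((col,a,ce.round(1),onplane(c,*ce,z).round(1),P[int(round(ce[1])),int(round(ce[0])),2].round(1)))
    Q=P[v-w:v+w,u-w:u+w].reshape(-1,3);Q=Q[abs(Q[:,2]-z)<2.5]
    A=np.c_[2*Q[:,:2],np.ones(len(Q))]
    return out,len(Q),cv2.minEnclosingCircle(Q[:,:2].astype(np.float32)),Q.mean(0)
E
python3 - <<'E'
from rim import *
c=pickle.load(open("w2.pkl","rb"))
o=rim(c,318,222,48,35)
for x in o[0]:print(x)
print(o[1:])
o=rim(c,110,40,40,60)
for x in o[0]:print(x)
print(o[1:])
E
```

```text
('red', np.int32(27), array([319.6, 193.4]), array([497.2, -78.8,  35. ]), np.float64(34.1))
('red', np.int32(24), array([318.4, 256.4]), array([543. , -50.4,  35. ]), np.float64(34.2))
('green', np.int32(20), array([350.4, 218.6]), array([500.9, -46. ,  35. ]), np.float64(35.0))
('green', np.int32(19), array([287.7, 233.5]), array([540. , -82.8,  35. ]), np.float64(33.7))
(1511, ((520.3651123046875, -64.68453979492188), 28.49424171447754), array([519.74584939, -65.01620733,  34.21202122]))
('red', np.int32(33), array([90.2, 61.3]), array([ 502.1, -263.8,   60. ]), np.float64(58.4))
('green', np.int32(65), array([145.5,  35. ]), array([ 466.8, -238.3,   60. ]), np.float64(57.5))
(1794, ((475.9862976074219, -264.29974365234375), 28.106739044189453), array([ 480.3418436 , -258.69641222,   59.20501338]))
```

>>> drive_tool --pt "-0.008 -0.04 0 0 0 -0.096" --pt "-0.008 -0.04 0 0 0 -0.096" --pt "-0.008 -0.04 0 0 0 -0.096" --pt "-0.008 -0.04 0 0 0 -0.096" --pt "-0.008 -0.04 0 0 0 -0.096" --pt "0 0 0 0 0 0" --pt "0 0 0 0 0 0"

```text
clock: 3.5
eef_pos: [477.2, -267.0, 189.2]
eef_rot: [180.0, 0.0, -174.5]
wrist_force: [0.1, -0.0, -0.6]
opening: 88.2
```

```bash
python3 look.py w3
```

```text
3.55 [ 477.2 -267.   189.3] [ 179.98    0.   -174.51] [ -41.5   23.    86.1    0.    70.9 -137. ] [ 405.49844676 -274.60839453  335.90898673] [ 1.63694120e+02 -1.70109505e-02  9.54637162e+01]
```

View pics/w3.png

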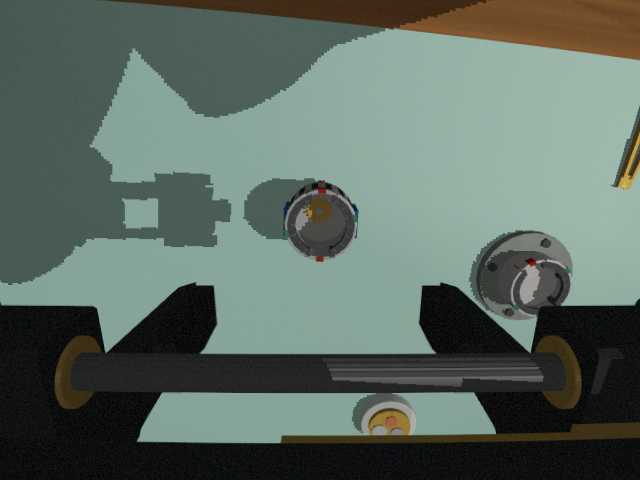

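Run:
```python
from rim import *
c=pickle.load(open("w3.pkl","rb"))
o=rim(c,321,222,45,60)
for x in o[0]:print(x)
print(o[1:])
o=rim(c,540,285,38,35)
for x in o[0]:print(x)
print(o[1:])
for a,ce in blobs(masks(c)["blue"],321,222,45):print(a,ce,onplane(c,*ce,45))
```

```text
('red', np.int32(9), array([320.8, 181.6]), array([ 442.1, -268.7,   60. ]), np.float64(19.3))
('red', np.int32(35), array([321.7, 190.6]), array([ 448.6, -267.4,   60. ]), np.float64(60.1))
('red', np.int32(23), array([319. , 258.8]), array([ 502.1, -264.2,   60. ]), np.float64(59.4))
('green', np.int32(23), array([355.2, 218.1]), array([ 467. , -240.1,   60. ]), np.float64(335.9))
('green', np.int32(26), array([286. , 233.3]), array([ 483.9, -291.3,   60. ]), np.float64(59.3))
(1782, ((475.84393310546875, -265.6224365234375), 28.96506118774414), array([ 474.79354692, -265.89168974,   59.18617539]))
('red', np.int32(23), array([532.3, 262.7]), array([497. , -79.4,  35. ]), np.float64(33.8))
('green', np.int32(13), array([567. , 270.2]), array([501. , -46.6,  35. ]), np.float64(34.3))
('green', np.int32(13), array([515.5, 306.8]), array([539.6, -83.7,  35. ]), np.float64(34.6))
('green', np.int32(4), array([571.8, 314. ]), array([542.1, -29.8,  35. ]), np.float64(263.5))
('green', np.int32(3), array([565.7, 316.7]), array([545.2, -34.7,  35. ]), np.float64(265.2))
(1248, ((519.9141235351562, -65.21884155273438), 28.52581787109375), array([517.55710073, -66.4777458 ,  34.12131729]))
50 [285.98 208.66] [ 467.96980355 -293.67126144   45.        ]
22 [355.27272727 209.77272727] [ 463.63937987 -238.95741855   45.        ]
8 [355.875 234.375] [ 483.69028681 -235.9814362    45.        ]
```

>>> drive_tool --pt "-0.0018 0.0012 -0.035 0 0 -0.037" --pt "0 0 -0.04 0 0 0" --pt "0 0 -0.04 0 0 0" --pt "0 0 -0.02 0 0 0" --pt "0 0 -0.01 0 0 0" --pt "0 0 0 0 0 0" --pt "0 0 0 0 0 0"

```text
clock: 4.42
eef_pos: [475.4, -267.5, 45.2]
eef_rot: [-179.9, 0.1, -176.7]
wrist_force: [0.0, 0.4, -0.8]
opening: 88.2
```

>>> drive_tool --pt "0 0 0 0 0 0" --pt "0 0 0 0 0 0" --pt "0 0 0 0 0 0" --pt "0 0 0 0 0 0" --pt "0 0 0 0 0 0" --pt "0 0 0 0 0 0" --gripper 0

```text
clock: 5.18
eef_pos: [474.9, -267.3, 44.3]
eef_rot: [180.0, 0.0, -176.8]
wrist_force: [-0.1, 1.1, 2.8]
opening: 57.1
```

>>> drive_tool --pt "0 0 0.02 0 0 0" --pt "0 0 0.03 0 0 0" --pt "0 0 0.03 0 0 0" --pt "0 0 0 0 0 0" --pt "0 0 0 0 0 0"

```text
clock: 5.8
eef_pos: [474.4, -267.1, 122.7]
eef_rot: [179.9, -0.1, -176.8]
wrist_force: [0.5, 0.5, -2.2]
opening: 57.5
```

```bash
python3 look.py w4; python3 look.py s4 side
python3 - <<'E'
from m import *
c=pickle.load(open("s4.pkl","rb"));u,v=proj(c,[475,-266,90]).astype(int);crop(c,u,v,60,"pics/s4c.png",5)
E
```

```text
5.85 [ 474.3 -267.   122.6] [ 1.7990e+02 -1.1000e-01 -1.7679e+02] [ -41.7   27.    90.9   -0.    62.3 -134.9] [ 402.6794657  -271.90075982  269.54099359] [ 1.63782191e+02 -7.14747867e-02  9.32037049e+01]
5.9 [ 474.4 -267.1  122.7] [ 1.7990e+02 -1.1000e-01 -1.7678e+02] [ -41.7   27.    90.9   -0.    62.3 -134.9] [ 430.51214244 -841.45536301  771.23201964] [-128.56741652    0.81905226   -6.71844047]
```

View pics/w4.png

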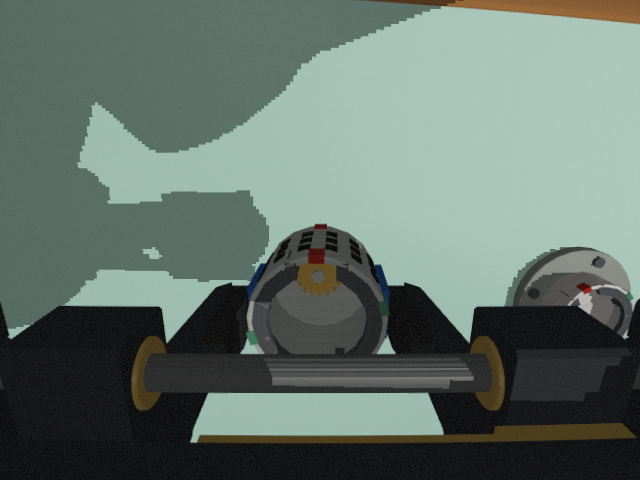

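View pics/s4c.png

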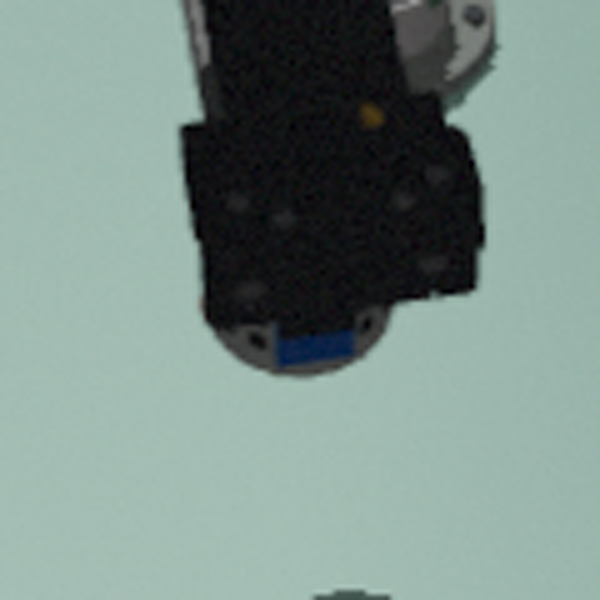

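The basket hangs upright in the jaws with the wheel inside; its near red tick is at (317,257).

Run:
```python
from rim import *
c=pickle.load(open("w4.pkl","rb"))
P=cloud(c);M=masks(c)
for col in("red","green"):
  for a,ce in blobs(M[col],318,300,80): print(col,a,ce.round(1),onplane(c,*ce,138.3).round(1),P[int(round(ce[1])),int(round(ce[0]))].round(1))
o=rim(c,585,285,50,35)
for x in o[0]:print(x)
```

```text
red 50 [320.2 226.5] [ 436.2 -268.9  138.3] [ 446.5 -268.1   98.6]
red 226 [316.1 255.7] [ 447.4 -269.8  138.3] [ 447.3 -269.8  138.7]
green 3 [335.7 240.3] [ 441.1 -263.   138.3] [ 447.4 -261.3  116. ]
green 3 [355.  257.3] [ 447.2 -255.3  138.3] [ 450.6 -254.1  128.1]
green 5 [383.4 295.2] [ 461.9 -243.2  138.3] [ 464.1 -242.3  133.2]
green 88 [383.9 307.5] [ 467.1 -242.5  138.3] [ 466.5 -242.7  139.8]
green 74 [251.6 337.2] [ 482.9 -293.4  138.3] [ 483.5 -293.5  137.2]
('red', np.int32(86), array([584.4, 287.6]), array([495.8, -81.4,  35. ]), np.float64(33.8))
('green', np.int32(19), array([629.1, 296.4]), array([500.8, -46.9,  35. ]), np.float64(34.8))
```

>>> drive_tool --pt "0.0091 0.0405 0 0 0 0.1" --pt "0.0091 0.0405 0 0 0 0.1" --pt "0.0091 0.0405 0 0 0 0.1" --pt "0.0091 0.0405 0 0 0 0.1" --pt "0.0091 0.0405 0 0 0 0.1" --pt "0 0 0 0 0 0" --pt "0 0 0 0 0 0" --pt "0 0 0 0 0 0"

```text
clock: 6.9
eef_pos: [520.2, -65.9, 123.9]
eef_rot: [180.0, -0.0, -148.2]
wrist_force: [0.8, -0.2, -2.1]
opening: 57.2
```

```bash
python3 look.py w5; python3 look.py s5 side
python3 - <<'E'
from m import *
c=pickle.load(open("s5.pkl","rb"));u,v=proj(c,[520,-65,60]).astype(int);crop(c,u,v,50,"pics/s5c.png",6)
E
```

```text
6.95 [520.2 -65.8 124. ] [ 1.7999e+02 -2.0000e-02 -1.4823e+02] [ -20.    24.6   94.4   -0.    61.  -141.8] [ 459.05096585 -104.50971537  270.62041808] [ 1.63722606e+02 -4.86800307e-03  1.21751448e+02]
7.0 [520.3 -65.7 124.1] [ 1.7999e+02 -1.0000e-02 -1.4822e+02] [ -20.    24.6   94.4   -0.    61.  -141.8] [ 430.51214244 -841.45536301  771.23201964] [-128.56741652    0.81905226   -6.71844047]
```

View pics/w5.png

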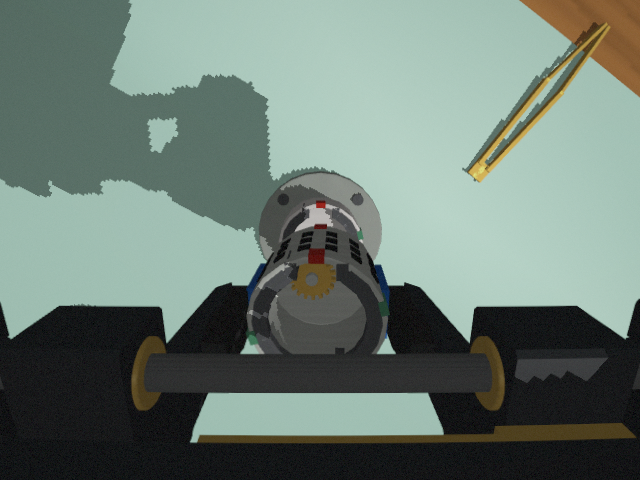

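View pics/s5c.png

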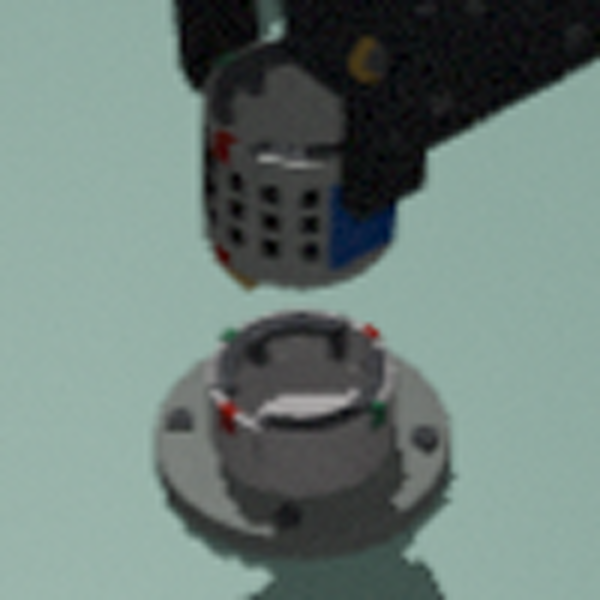

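The basket stands over the socket, its ticks at (316,256)/(320,227) in line with the stand's red tick at (320,205); the side view agrees.

Run:
```python
from rim import *
c=pickle.load(open("w5.pkl","rb"))
P=cloud(c);M=masks(c)
for col in("red","green"):
  for a,ce in blobs(M[col],318,270,85):
    if a>8: print(col,a,ce.round(1),[onplane(c,*ce,z).round(1)[:2] for z in (35,139.7)],P[int(round(ce[1])),int(round(ce[0]))].round(1))
# stand base disc z=10
Q=P[160:260,240:400].reshape(-1,3);Q=Q[abs(Q[:,2]-10)<2.5];h=cv2.convexHull(Q[:,:2].astype(np.float32))[:,0]
A=np.c_[2*h,np.ones(len(h))]
r=np.hypot(*(h-[520,-65]).T);h=h[r>42];A=np.c_[2*h,np.ones(len(h))];x=np.linalg.lstsq(A,(h**2).sum(1),rcond=None)[0];print("disc",x[:2],np.sqrt(x[2]+x[:2]@x[:2]))
```

```text
red 59 [320.3 203.9] [array([497., -79.]), array([480.1, -90.3])] [497.1 -79.1  35. ]
red 50 [320.2 226.5] [array([509.7, -71.1]), array([487.2, -86. ])] [496.4 -80.   98.1]
red 220 [316.  255.7] [array([528.1, -63. ]), array([497.4, -81.4])] [497.2 -81.5 140.7]
green 23 [359.9 234.5] [array([500.6, -46.2]), array([482.1, -72.1])] [500.4 -46.1  34. ]
green 100 [383.7 306.6] [array([535.2,  -3.4]), array([501.3, -48.3])] [500.9 -48.8 141.2]
green 81 [251.4 337.1] [array([604.6, -69.9]), array([539.9, -85.3])] [541.3 -85.1 137.4]
disc [520.08973303 -64.7866765 ] 44.556939883694575
```

>>> drive_tool --pt "0 0.0015 -0.02 0 0 0.01" --pt "0 0 -0.018 0 0 0" --pt "0 0 -0.004 0 0 0" --pt "0 0 -0.003 0 0 0" --pt "0 0 -0.003 0 0 0" --pt "0 0 0 0 0 0"

```text
clock: 7.75
eef_pos: [520.5, -63.5, 76.4]
eef_rot: [-180.0, 0.0, -147.6]
wrist_force: [0.5, 0.1, -1.0]
opening: 57.7
```

>>> drive_tool --pt "0 0 -0.002 0 0 0" --pt "0 0 -0.002 0 0 0" --pt "0 0 0 0 0 0"

```text
clock: 8.12
eef_pos: [520.6, -63.7, 72.3]
eef_rot: [-180.0, 0.0, -147.6]
wrist_force: [1.4, -2.3, -2.9]
opening: 57.4
```

>>> drive_tool --pt "0 0 -0.002 0 0 0" --pt "0 0 -0.002 0 0 0" --pt "0 0 0 0 0 0"

```text
clock: 8.5
eef_pos: [520.6, -63.6, 68.1]
eef_rot: [-180.0, 0.0, -147.6]
wrist_force: [1.6, -2.8, -2.2]
opening: 57.4
```

>>> drive_tool --pt "0.0003 -0.0008 -0.001 0 0 0" --pt "0 0 -0.001 0 0 0" --pt "0 0 0 0 0 0"

```text
clock: 8.88
eef_pos: [520.7, -63.9, 66.9]
eef_rot: [180.0, 0.0, -147.5]
wrist_force: [-2.5, 1.3, 7.4]
opening: 57.6
```

>>> drive_tool --pt "0 0 0.0003 0 0 -0.08" --pt "0 0 0 0 0 -0.08" --pt "0 0 0 0 0 -0.08" --pt "0 0 0 0 0 0"

```text
clock: 9.38
eef_pos: [520.4, -63.6, 66.9]
eef_rot: [179.9, -0.0, -161.3]
wrist_force: [-2.9, 1.1, 6.6]
opening: 57.6
```

```bash
python3 -c "
from cell import observe
o=observe();print(o['moment'],o['wrist_force'],o['eef_rot'])"
```

```text
[ 0.22633989  0.43151922 -0.04268033] [-2.93059641  1.05487194  6.60015367] [ 1.79936154e+02 -3.27873382e-02 -1.61330965e+02]
```

>>> drive_tool --pt "0 0 0 0 0 -0.1" --pt "0 0 0 0 0 -0.1" --pt "0 0 0 0 0 -0.1" --pt "0 0 0 0 0 -0.1" --pt "0 0 0 0 0 -0.1" --pt "0 0 0 0 0 -0.1" --pt "0 0 0 0 0 -0.1" --pt "0 0 0 0 0 -0.1" --pt "0 0 0 0 0 -0.1" --pt "0 0 0 0 0 0"

```text
clock: 10.62
eef_pos: [520.7, -63.8, 66.9]
eef_rot: [180.0, -0.0, 147.2]
wrist_force: [-0.7, 2.0, 7.3]
opening: 57.8
```

```bash
python3 -c "
from cell import observe
o=observe();print(o['moment'],o['wrist_force'],o['eef_rot'])"
```

```text
[ 0.24055108  0.17955306 -0.01038459] [-0.65805006  2.02762241  7.29152018] [ 1.79964032e+02 -1.44188420e-02  1.47170997e+02]
```

Now 147.2; stop is expected near 136.8.

>>> drive_tool --pt "0 0 0 0 0 -0.07" --pt "0 0 0 0 0 -0.07" --pt "0 0 0 0 0 -0.03" --pt "0 0 0 0 0 -0.02" --pt "0 0 0 0 0 0" --pt "0 0 0 0 0 0"

```text
clock: 11.38
eef_pos: [519.8, -64.8, 66.8]
eef_rot: [-179.8, -0.1, 136.5]
wrist_force: [-5.5, -5.0, 7.6]
opening: 57.3
```

```bash
python3 -c "
from cell import observe
o=observe();print(o['moment'],o['wrist_force'],o['eef_rot'])"
```

```text
[-1.06283651  1.23807011  0.31390607] [-5.5352157  -4.98466742  7.59302117] [-1.79846477e+02 -5.51096345e-02  1.36451273e+02]
```

>>> drive_tool --pt "0 0 0 0 0 -0.03" --pt "0 0 0 0 0 0" --pt "0 0 0 0 0 0"

```text
clock: 11.75
eef_pos: [519.6, -65.0, 66.7]
eef_rot: [-179.8, -0.1, 134.8]
wrist_force: [-6.6, -5.6, 7.9]
opening: 57.3
```

```bash
python3 -c "
from cell import observe
o=observe();print(o['moment'],o['wrist_force'],o['eef_rot'],o['eef_pos'])"
```

```text
[-1.30627518  1.55527024  0.46767934] [-6.57413435 -5.56135237  7.94983316] [-1.79799286e+02 -6.78297589e-02  1.34760151e+02] [519.56931406 -64.96742606  66.7064869 ]
```

```bash
python3 look.py w6; python3 look.py s6 side
python3 - <<'E'
from m import *
c=pickle.load(open("s6.pkl","rb"));u,v=proj(c,[520,-65,60]).astype(int);crop(c,u,v,50,"pics/s6c.png",6)
c=pickle.load(open("w6.pkl","rb"))
P=cloud(c);M=masks(c)
for col in("red","green"):
  for a,ce in blobs(M[col],318,270,110):
    if a>8: print(col,a,ce.round(1),[onplane(c,*ce,z).round(1)[:2] for z in (35,82)],P[int(round(ce[1])),int(round(ce[0]))].round(1))
E
```

```text
11.8 [519.6 -65.   66.7] [-1.7980e+02 -6.0000e-02  1.3476e+02] [-19.9  29.3  97.2  -0.2  53.6 -64.5] [469.40780062 -13.96837015 213.49194373] [163.75655749   0.20154197  44.74889235]
11.85 [519.6 -65.   66.7] [-1.7980e+02 -6.0000e-02  1.3476e+02] [-19.9  29.3  97.2  -0.2  53.6 -64.5] [ 430.51214244 -841.45536301  771.23201964] [-128.56741652    0.81905226   -6.71844047]
red 60 [319.5 226. ] [array([501.7, -46.1]), array([493.2, -37.6])] [500.9 -45.   40.1]
red 236 [315.6 256.1] [array([511.3, -58.5]), array([500.3, -46.8])] [500.  -46.3  83.4]
green 39 [318.5 220.6] [array([499.4, -44.5]), array([491.5, -36.5])] [499.8 -44.6  34.4]
green 112 [383.4 307.6] [array([556.7, -53.8]), array([533.7, -43.3])] [532.8 -43.1  84. ]
green 82 [251.1 337. ] [array([ 519. , -115.9]), array([506. , -89.1])] [506.1 -89.3  81.7]
```

View pics/w6.png

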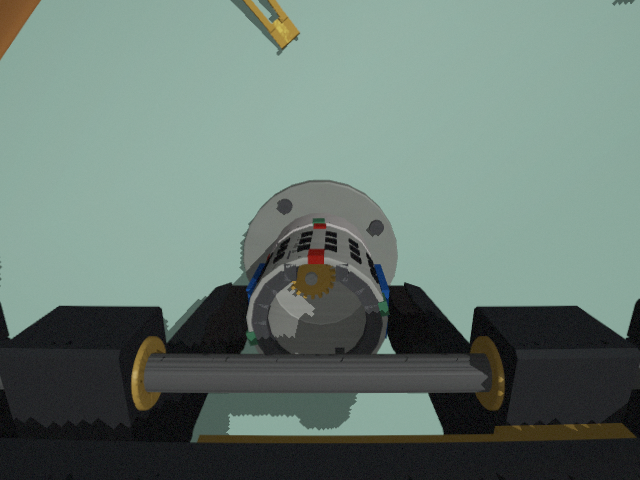

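View pics/s6c.png

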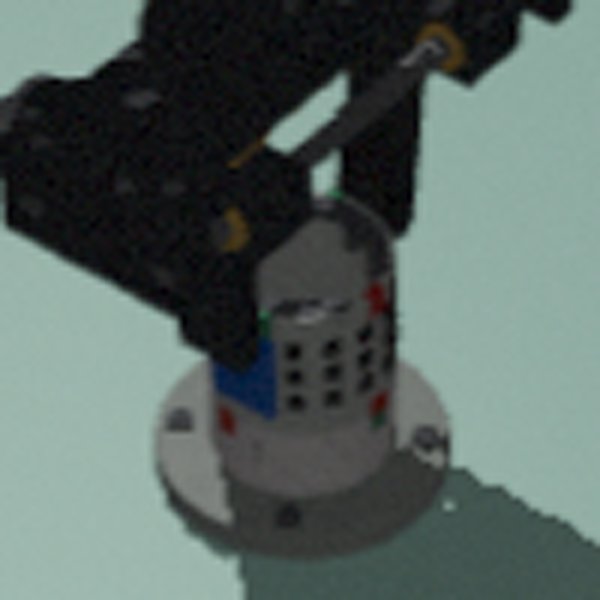

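>>> drive_tool --pt "0 0 0 0 0 -0.03" --pt "0 0 0 0 0 0" --pt "0 0 0 0 0 0"

```text
clock: 12.22
eef_pos: [519.6, -64.9, 66.7]
eef_rot: [-179.8, -0.1, 133.1]
wrist_force: [-7.5, -5.6, 7.2]
opening: 57.3
```

```bash
python3 -c "
from cell import observe
o=observe();print(o['moment'],o['wrist_force'],o['eef_rot'],o['eef_pos'])";python3 look.py w7;python3 - <<'E'
from m import *
c=pickle.load(open("w7.pkl","rb"))
P=cloud(c);M=masks(c)
for col in("red","green"):
  for a,ce in blobs(M[col],318,270,110):
    if a>8: print(col,a,ce.round(1),[onplane(c,*ce,z).round(1)[:2] for z in (35,82)],P[int(round(ce[1])),int(round(ce[0]))].round(1))
E
```

```text
[-1.22916743  1.47674708  0.92744125] [-7.51605094 -5.62184879  7.24284996] [-1.79788497e+02 -5.24494155e-02  1.33099590e+02] [519.58551073 -64.94393458  66.70095384]
12.275 [519.6 -64.9  66.7] [-1.7979e+02 -5.0000e-02  1.3310e+02] [-19.9  29.3  97.2  -0.2  53.6 -62.9] [470.94599667 -12.44688613 213.4698252 ] [163.73903563   0.20968494  43.08871754]
red 58 [319.4 226. ] [array([502.3, -45.6]), array([494. , -36.9])] [500.9 -44.4  42.2]
red 233 [315.4 256. ] [array([511.4, -58.3]), array([500.8, -46.2])] [500.6 -46.2  82.3]
green 44 [316.6 220.8] [array([499.5, -44.6]), array([492. , -36.1])] [500.  -44.9  33.1]
green 119 [383.7 307.4] [array([557.1, -54.6]), array([534.4, -43.5])] [533.9 -43.1  83.1]
green 93 [251.  337.6] [array([ 517.8, -116.2]), array([505.5, -88.9])] [505.8 -89.6  81.1]
```

>>> drive_tool --pt "0 0 0 0 0 0.025" --pt "0 0 0 0 0 0"

```text
clock: 12.52
eef_pos: [519.5, -64.8, 66.7]
eef_rot: [-179.8, -0.1, 134.5]
wrist_force: [-7.0, -5.2, 9.2]
opening: 57.7
```

>>> drive_tool --pt "0 0 0 0 0 0" --pt "0 0 0 0 0 0" --pt "0 0 0 0 0 0" --pt "0 0 0 0 0 0" --pt "0 0 0 0 0 0" --gripper 100

```text
clock: 13.15
eef_pos: [520.7, -64.2, 66.5]
eef_rot: [180.0, -0.0, 134.2]
wrist_force: [-0.6, 0.6, -0.4]
opening: 88.2
```

>>> drive_tool --pt "0 0 0.02 0 0 0" --pt "0 0 0.035 0 0 0" --pt "0 0 0.035 0 0 0" --pt "0 0 0.035 0 0 0" --pt "0 0 0 0 0 0" --pt "0 0 0 0 0 0"

```text
clock: 13.9
eef_pos: [520.3, -64.1, 190.6]
eef_rot: [-180.0, -0.1, 134.2]
wrist_force: [0.2, 0.0, 0.3]
opening: 88.4
```

```bash
python3 look.py w8; python3 look.py s8 side
python3 - <<'E'
from rim import *
c=pickle.load(open("s8.pkl","rb"));u,v=proj(c,[520,-65,60]).astype(int);crop(c,u,v,50,"pics/s8c.png",6)
c=pickle.load(open("w8.pkl","rb"))
print(proj(c,[520,-65,82]))
P=cloud(c);M=masks(c);
for col in("red","green"):
  for a,ce in blobs(M[col],318,230,70):
    if a>8: print(col,a,ce.round(1),[onplane(c,*ce,z).round(1)[:2] for z in (35,82)],P[int(round(ce[1])),int(round(ce[0]))].round(1))
E
```

```text
13.95 [520.2 -64.1 190.3] [-1.7994e+02 -1.1000e-01  1.3423e+02] [-19.8  20.2  89.9  -0.   70.  -64.1] [470.32341161 -12.9395988  337.41492422] [1.63759765e+02 3.33888998e-02 4.42215790e+01]
14.0 [520.2 -64.1 190.3] [-1.7995e+02 -1.1000e-01  1.3423e+02] [-19.8  20.2  89.9  -0.   70.  -64.1] [ 430.51214244 -841.45536301  771.23201964] [-128.56741652    0.81905226   -6.71844047]
[316.78874287 235.33015929]
red 11 [315.8 187.5] [array([500.5, -46.2]), array([495.8, -41.1])] [499.8 -45.3  40.5]
red 50 [316.3 197.4] [array([506.5, -51.8]), array([500.9, -45.8])] [500.6 -45.8  81.4]
red 29 [319.1 270.8] [array([552.8, -96. ]), array([540. , -83.1])] [540.3 -83.6  80.7]
green 30 [354.2 224.8] [array([545.1, -46.3]), array([533.5, -41.1])] [533.5 -41.3  81.9]
green 30 [281.8 246.3] [array([ 514.7, -102.1]), array([507.8, -88.3])] [507.6 -87.9  82.4]
```

View pics/w8.png

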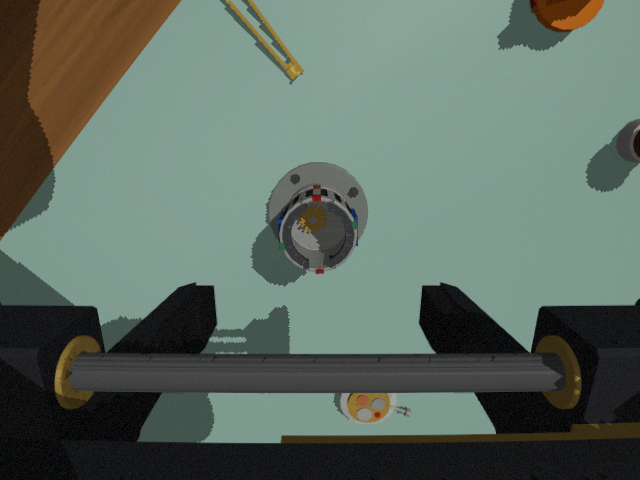

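View pics/s8c.png

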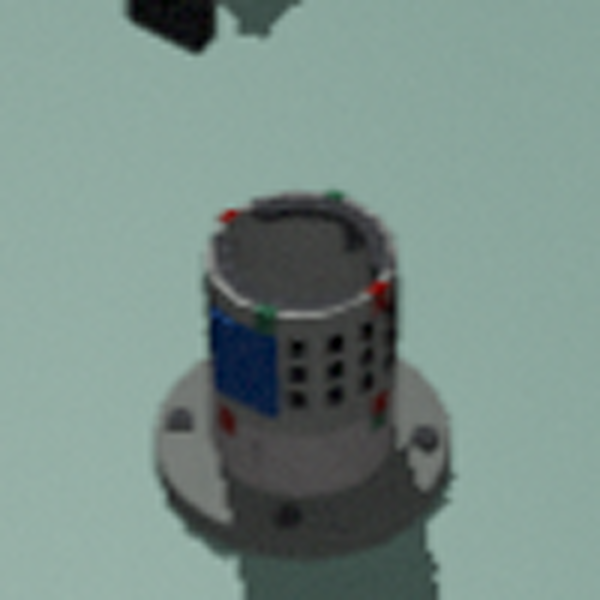

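Basket is locked: rim centre (520.5,-64.6), z 82, yaw -43.6 (stop expected -43.2), wheel inside, red tick over green in the side view.

>>> drive_tool --pt "0.0037 0.0447 0 0 0 0.13" --pt "0.0037 0.0447 0 0 0 0.13" --pt "0.0037 0.0447 0 0 0 0.13" --pt "0.0037 0.0447 0 0 0 0.13" --pt "0.0037 0.0447 0 0 0 0.13" --pt "0.0037 0.0447 0 0 0 0.13" --pt "0.0037 0.0447 0 0 0 0.13" --pt "0.0037 0.0447 0 0 0 0.13" --pt "0 0 0 0 0 0" --pt "0 0 0 0 0 0" --gripper 50

```text
clock: 15.25
eef_pos: [550.1, 292.8, 190.6]
eef_rot: [-180.0, -0.1, -166.2]
wrist_force: [0.7, 0.7, -0.2]
opening: 43.8
```

```bash
python3 look.py w9
python3 - <<'E'
from m import *
c=pickle.load(open("w9.pkl","rb"));P=cloud(c)
u,v=proj(c,[549.5,293,40]).astype(int);print(u,v);w=45
Q=P[v-w:v+w,u-w:u+w].reshape(-1,3);A=Q[(Q[:,2]>49)&(Q[:,2]<58)];print(cv2.minAreaRect(A[:,:2].astype(np.float32)))
A=Q[(Q[:,2]>17)&(Q[:,2]<26)];print(cv2.minEnclosingCircle(A[:,:2].astype(np.float32)))
E
```

```text
15.3 [550.2 292.5 190.9] [-1.7998e+02 -7.0000e-02 -1.6627e+02] [ 17.2  32.4  71.2  -0.   76.5 -86.5] [480.34117046 275.18102978 337.41278186] [1.63789120e+02 3.18111971e-02 1.03754226e+02]
318 220
((550.0339965820312, 293.1561584472656), (44.39657974243164, 11.253911972045898), 14.035210609436035)
((549.4154663085938, 292.947998046875), 28.115766525268555)
```

View pics/w9.png

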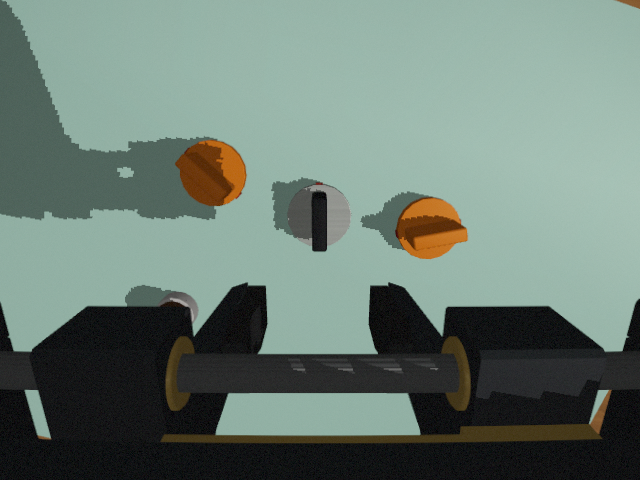

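>>> drive_tool --pt "-0.0004 0.0005 -0.035 0 0 0" --pt "0 0 -0.04 0 0 0" --pt "0 0 -0.037 0 0 0" --pt "0 0 -0.02 0 0 0" --pt "0 0 -0.009 0 0 0" --pt "0 0 0 0 0 0" --pt "0 0 0 0 0 0"

```text
clock: 16.18
eef_pos: [550.4, 293.8, 51.6]
eef_rot: [180.0, 0.1, -166.2]
wrist_force: [0.7, -0.2, 0.4]
opening: 43.7
```

>>> drive_tool --pt "0 0 0 0 0 0" --pt "0 0 0 0 0 0" --pt "0 0 0 0 0 0" --pt "0 0 0 0 0 0" --pt "0 0 0 0 0 0" --pt "0 0 0 0 0 0" --gripper 0

```text
clock: 16.92
eef_pos: [549.9, 293.9, 50.6]
eef_rot: [180.0, 0.0, -166.2]
wrist_force: [-0.7, 0.6, 0.6]
opening: 9.5
```

>>> drive_tool --pt "0 0 0.02 0 0 0" --pt "0 0 0.04 0 0 0" --pt "0 0 0.04 0 0 0" --pt "0 0 0 0 0 0" --pt "0 0 0 0 0 0"

```text
clock: 17.55
eef_pos: [549.3, 293.7, 149.1]
eef_rot: [-180.0, -0.1, -166.2]
wrist_force: [-0.2, -0.6, -2.1]
opening: 9.4
```

```bash
python3 look.py w10
```

```text
17.6 [549.2 293.6 148.8] [-1.7999e+02 -1.7000e-01 -1.6618e+02] [ 17.4  34.5  74.2  -0.   71.4 -86.5] [479.68014416 275.9137964  296.00893569] [1.63819755e+02 2.01448951e-02 1.03805916e+02]
```

View pics/w10.png

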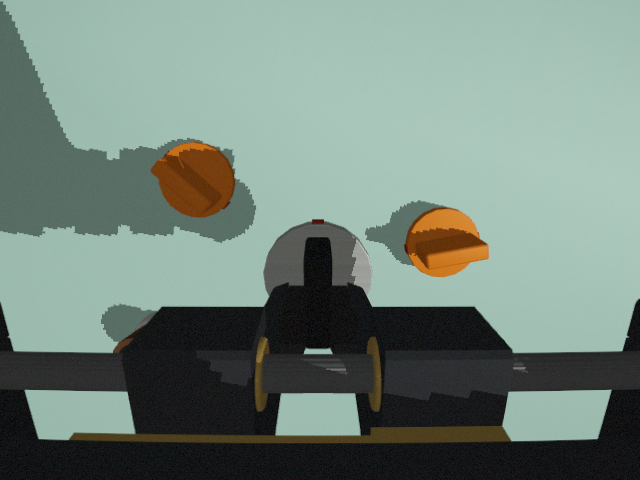

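Run:
```python
from m import *
c=pickle.load(open("w10.pkl","rb"));P=cloud(c);M=masks(c)
for a,ce in blobs(M["red"],318,235,40): print(a,ce,onplane(c,*ce,115.4),P[int(round(ce[1])),int(round(ce[0]))])
Q=P[210:310,250:385].reshape(-1,3);Q=Q[abs(Q[:,2]-119.4)<3]
h=cv2.convexHull(Q[:,:2].astype(np.float32))[:,0];r=np.hypot(*(h-[549.5,293]).T);h=h[r>26];A=np.c_[2*h,np.ones(len(h))];x=np.linalg.lstsq(A,(h**2).sum(1),rcond=None)[0];print("disc",x[:2],np.sqrt(x[2]+x[:2]@x[:2]),Q[:,2].mean())
```

```text
45 [317.66666667 221.51111111] [521.986391   286.28987721 115.4       ] [522.00731846 286.46465952 116.17170854]
disc [548.67307181 292.77023232] 27.58639874041231 118.68642205838623
```

>>> drive_tool --pt "-0.0035 -0.0447 0.005 0 0 -0.125" --pt "-0.0035 -0.0447 0 0 0 -0.125" --pt "-0.0035 -0.0447 0 0 0 -0.125" --pt "-0.0035 -0.0447 0 0 0 -0.125" --pt "-0.0035 -0.0447 0 0 0 -0.125" --pt "-0.0035 -0.0447 0 0 0 -0.125" --pt "-0.0035 -0.0447 0 0 0 -0.125" --pt "-0.0035 -0.0447 0 0 0 -0.125" --pt "0 0 0 0 0 0" --pt "0 0 0 0 0 0"

```text
clock: 18.85
eef_pos: [521.6, -63.1, 154.8]
eef_rot: [-180.0, -0.1, 136.6]
wrist_force: [0.1, -0.2, 1.2]
opening: 0.4
```

```bash
python3 look.py w11;python3 look.py s11 side
python3 - <<'E'
from m import *
c=pickle.load(open("s11.pkl","rb"));u,v=proj(c,[520,-65,90]).astype(int);crop(c,u,v,50,"pics/s11c.png",6)
c=pickle.load(open("w11.pkl","rb"));P=cloud(c);M=masks(c)
for col in ("red","green"):
  for a,ce in blobs(M[col],318,240,90):
   if a>6: print(col,a,ce.round(1),[onplane(c,*ce,z)[:2].round(1) for z in (82,120.5)],P[int(round(ce[1])),int(round(ce[0]))].round(1))
Q=P[200:310,250:385].reshape(-1,3);Q=Q[abs(Q[:,2]-124.5)<3]
h=cv2.convexHull(Q[:,:2].astype(np.float32))[:,0];r=np.hypot(*(h-[520.5,-65]).T);h=h[r>26];A=np.c_[2*h,np.ones(len(h))];x=np.linalg.lstsq(A,(h**2).sum(1),rcond=None)[0];print("disc",x[:2],np.sqrt(x[2]+x[:2]@x[:2]),Q[:,2].mean())
E
```

```text
18.9 [521.7 -62.7 155. ] [-1.7998e+02 -6.0000e-02  1.3664e+02] [-19.6  22.6  92.3   0.   65.2 -66.3] [469.56829197 -14.05240384 301.61773609] [1.63772015e+02 2.06860803e-02 4.65826734e+01]
18.95 [521.8 -62.6 155.2] [-1.7999e+02 -4.0000e-02  1.3665e+02] [-19.6  22.5  92.3   0.   65.2 -66.3] [ 430.51214244 -841.45536301  771.23201964] [-128.56741652    0.81905226   -6.71844047]
red 20 [315.5 194.2] [array([495.2, -40.1]), array([490.7, -35.6])] [500.4 -44.9  38.9]
red 72 [315.  207.5] [array([500.8, -45.9]), array([495.3, -40.3])] [501.  -46.1  82. ]
red 9 [317.6 291.2] [array([541.3, -82.1]), array([528.7, -70.1])] [541.3 -81.7  82.2]
green 7 [316. 192.] [array([494.5, -39. ]), array([490.1, -34.6])] [500.  -44.6  33.1]
green 39 [357.4 240.6] [array([533.6, -41.2]), array([522.4, -36.4])] [533.8 -41.6  81.3]
green 37 [273.4 261.6] [array([507.9, -88.3]), array([501.2, -75.3])] [507.9 -88.6  82.1]Traceback (most recent call last):
  File "<stdin>", line 8, in <module>
TypeError: 'NoneType' object is not subscriptable
```

View pics/w11.png

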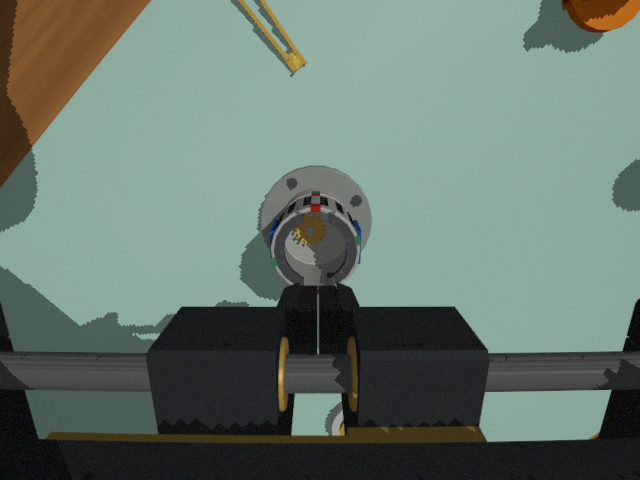

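View pics/s11c.png

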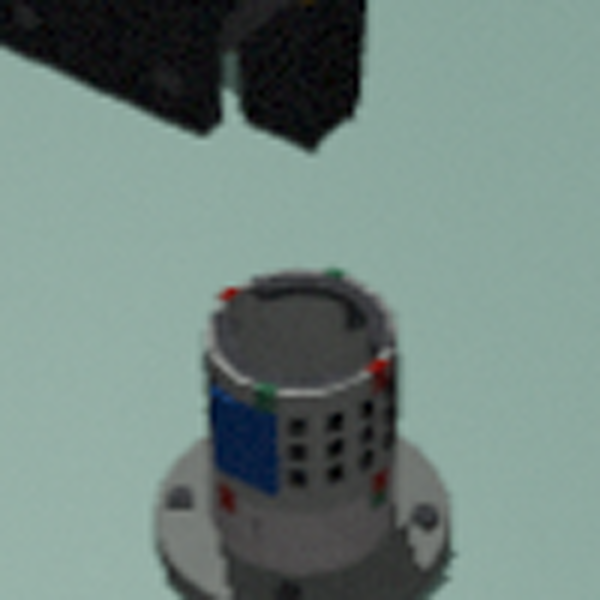

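The cap is gone from the jaws (opening 0.4). Find where it went.

```bash
python3 look.py t12 top
```

```text
19.0 [521.9 -62.6 155.3] [-1.7999e+02 -3.0000e-02  1.3665e+02] [-19.6  22.5  92.3   0.   65.2 -66.3] [461.94648514  53.55926261 968.15201019] [-174.69004579    0.1771158   -91.61640906]
```

View pics/t12.png

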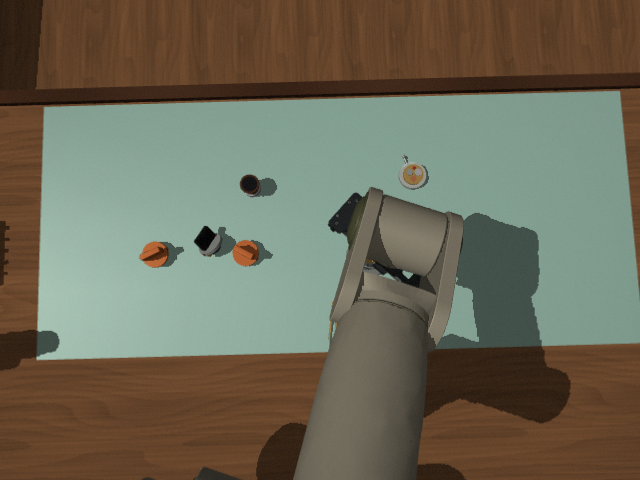

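View pics/s11.png

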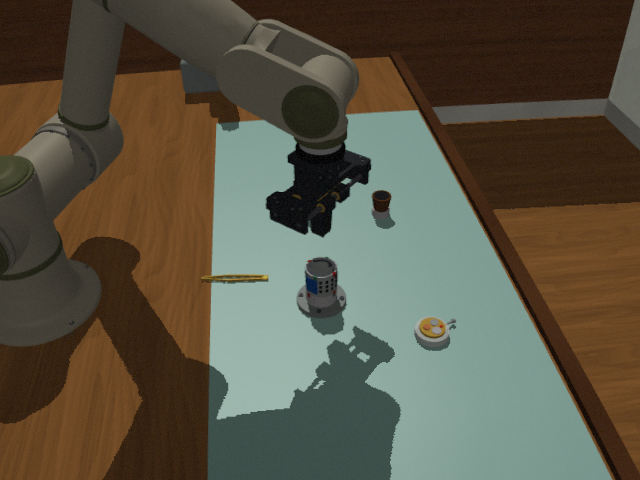

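>>> drive_tool --pt "0.0 0.043 0.008 0 0 0.12" --pt "0.0 0.043 0.008 0 0 0.12" --pt "0.0 0.043 0.008 0 0 0.12" --pt "0.0 0.043 0.008 0 0 0.12" --pt "0.0 0.043 0.008 0 0 0.12" --pt "0.0 0.043 0 0 0 0.12" --pt "0.0 0.043 0 0 0 0.12" --pt "0.0 0.043 0 0 0 0.12" --pt "0 0 0 0 0 0" --gripper 80

```text
clock: 20.12
eef_pos: [520.8, 283.3, 195.1]
eef_rot: [180.0, -0.0, -168.1]
wrist_force: [0.5, -0.8, 0.8]
opening: 70.6
```

```bash
python3 look.py w13;python3 look.py s13 side;python3 look.py t13 top
python3 - <<'E'
from m import *
c=pickle.load(open("t13.pkl","rb"));crop(c,208,241,30,"pics/t13c.png",10)
c=pickle.load(open("s13.pkl","rb"));crop(c,318,178,30,"pics/s13c.png",10)
E
```

```text
20.175 [521.1 281.7 195.1] [-1.7999e+02 -3.0000e-02 -1.6832e+02] [ 17.1  28.3  77.1  -0.   74.6 -84.6] [450.37940319 267.84606035 341.81238277] [ 1.63715221e+02 -4.68186799e-03  1.01843670e+02]
20.225 [521.4 280.7 195.3] [-1.7998e+02 -3.0000e-02 -1.6843e+02] [ 17.   28.3  77.1  -0.   74.6 -84.6] [ 430.51214244 -841.45536301  771.23201964] [-128.56741652    0.81905226   -6.71844047]
20.275 [521.7 280.  195.4] [-1.7998e+02 -2.0000e-02 -1.6850e+02] [ 16.9  28.3  77.1  -0.   74.6 -84.6] [461.94648514  53.55926261 968.15201019] [-174.69004579    0.1771158   -91.61640906]
```

View pics/w13.png

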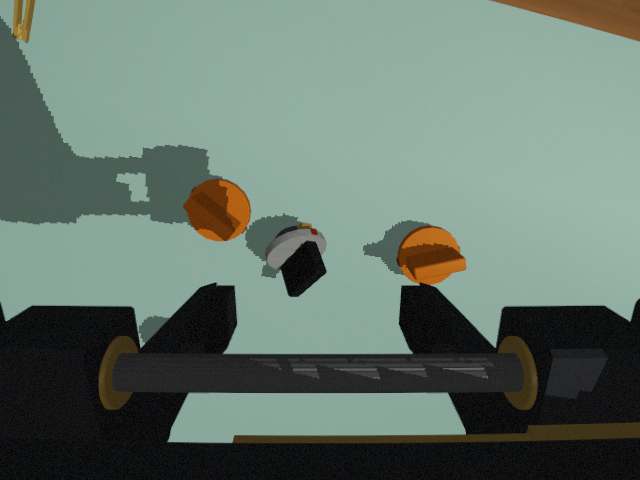

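View pics/s13c.png

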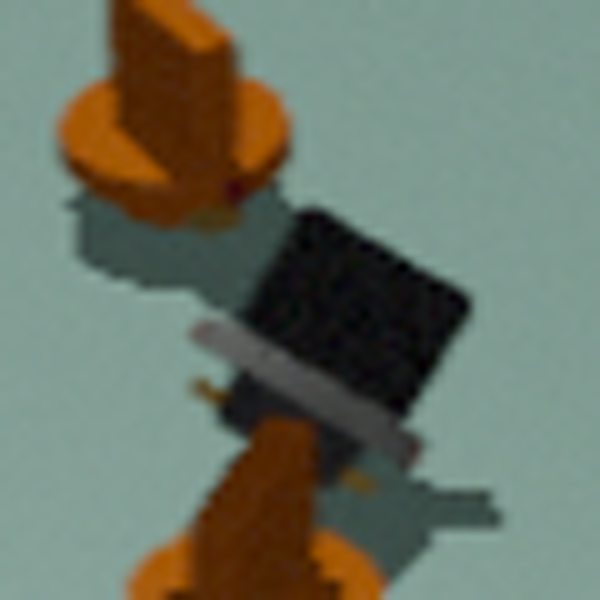

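The cap lies on its side at wrist pixel (298,258), disc at (296,247), bar facing away; the orange ones look unmoved. I work out its pose from the clouds.

Run:
```python
from m import *
def plane(Q):
    for _ in range(6):
        m=Q.mean(0);n=np.linalg.svd(Q-m)[2][2];r=abs((Q-m)@n);Q=Q[r<max(1.0,2*np.median(r))] if _<5 else Q
    if n[2]<0:n=-n
    return m.round(1),n.round(3),len(Q),r.std().round(2)
for n,(u,v,w) in {"w13":(298,258,45),"t13":(208,241,20),"s13":(318,178,25)}.items():
    c=pickle.load(open(n+".pkl","rb"));P=cloud(c);h=cv2.cvtColor(c["img"],cv2.COLOR_BGR2HSV);H,S,V=cv2.split(h)
    box=np.zeros(H.shape,bool);box[v-w:v+w,u-w:u+w]=1
    if n=="w13": box&=np.mgrid[0:480,0:640][0]<299
    blk=box&(V<45)&(P[...,2]>8)&(P[...,2]<70);gry=box&(S<60)&(V>60)&(P[...,2]>8)&(P[...,2]<70)
    red=box&((H<6)|(H>172))&(S>120)&(V>60)&(P[...,2]>2)&(P[...,2]<70)
    br=box&(H>12)&(H<28)&(S>120)&(P[...,2]<60)
    for k,m in(("black",blk),("grey",gry)):
        Q=P[m]
        if len(Q)>20:
            print(n,k,plane(Q),"min",Q.min(0).round(1),"max",Q.max(0).round(1))
    for k,m in (("red",red),("brass",br)):
        nn,l,st,ce=cv2.connectedComponentsWithStats(m.astype(np.uint8))
        for i in range(1,nn):
            if st[i,4]>3: print(n,k,st[i,4],ce[i].round(1),np.median(P[l==i],0).round(1))
```

```text
w13 black (array([566.2, 274. ,  39. ]), array([-0.132, -0.778,  0.614]), 852, np.float64(0.23)) min [535.2 250.3  19.4] max [592.2 297.3  58.3]
w13 grey (array([552.8, 265.5,  32.2]), array([0.556, 0.419, 0.717]), 721, np.float64(0.22)) min [529.2 243.7   8.8] max [593.3 297.9  51. ]
w13 red 30 [313.8 231.4] [532.9 282.   33.2]
w13 brass 68 [303.8 225.8] [532.4 272.4  23.2]
s13 black (array([563. , 272.4,  38.1]), array([-0.033, -0.747,  0.664]), 184, np.float64(0.73)) min [534.1 249.4   8.6] max [589.8 288.6  59.9]
s13 grey (array([543.5, 257.3,  36.4]), array([0.332, 0.151, 0.931]), 39, np.float64(0.49)) min [507.3 182.5  13.2] max [579.8 409.   58.8]
s13 brass 286 [305.  161.2] [534.9 375.   21. ]
s13 brass 118 [314.1 197.2] [537.  196.8  49.9]
s13 brass 4 [323.  195.5] [562.1 253.6   8.2]
```

Run:
```python
from m import *
c=pickle.load(open("w13.pkl","rb"));crop(c,298,260,45,"pics/w13c.png",8)
```

```text
(no output)
```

View pics/w13c.png

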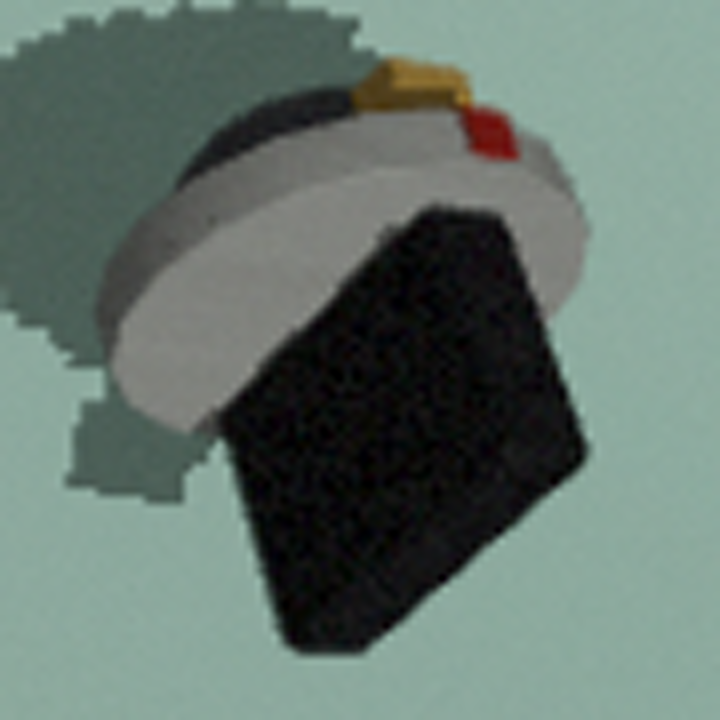

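```bash
cat > cap.py <<'E'
from m import *
from cell import observe
c=pickle.load(open("w13.pkl","rb"));P=cloud(c);V=cv2.cvtColor(c["img"],cv2.COLOR_BGR2HSV)[...,2];S=cv2.cvtColor(c["img"],cv2.COLOR_BGR2HSV)[...,1]
a=np.array([.556,.419,.717]);b=np.array([-.132,-.778,.614]);a/=np.linalg.norm(a);b-=a*(a@b);b/=np.linalg.norm(b);x=np.cross(b,a)
box=np.zeros(V.shape,bool);box[213:299,253:343]=1
Q=P[box&(V<45)&(P[...,2]>8)]
f=np.array([566.2,274,39.]);d=(Q-f)
face=Q[(abs(d@b)<1.5)&(abs(d@x)<30)&(abs(d@a)<24)]
def ext(Q,n): p=(Q-f)@n;return np.percentile(p,[0.5,99.5]).round(1)
print("face x",ext(face,x),"a",ext(face,a),len(face))
dsk=P[box&(V>60)&(S<60)&(P[...,2]>8)];dd=(dsk-f)@a
print("disc a",np.median(dd[(abs(dd)<25)]))
E
python3 cap.py
```

```text
face x [-20.8  21.4] a [-14.7  16.1] 1128
disc a -16.05194514320276
```

```bash
cat >> cap.py <<'E'
C=f-6*b+0.3*x; T=C+11*a; Rt=np.c_[-b,-x,-a]
o=observe();p=o["eef_pos"];R0=R.from_euler('xyz',o["eef_rot"],degrees=True)
print("now",p.round(1),o["eef_rot"].round(1),"T",T.round(1),"pre",(T+75*a).round(1),np.linalg.det(Rt))
rv=(R.from_matrix(Rt)*R0.inv()).as_rotvec();print("rv",rv.round(3),np.degrees(np.linalg.norm(rv)))
print("eul target",R.from_matrix(Rt).as_euler('xyz',degrees=True).round(1), "d pre",(T+75*a-p).round(1),"75a",(75*a).round(2), "foot",(C-37*a).round(1))
E
python3 cap.py
```

```text
face x [-20.8  21.4] a [-14.7  16.1] 1128
disc a -16.05194514320276
now [521.7 280.  195.4] [-180.    -0.  -168.5] T [573.  283.5  43.5] pre [614.7 315.   97.3] 1.0
rv [-0.92  -0.127 -1.999] 126.28355450215854
eul target [-152.2   35.8   79. ] d pre [ 93.1  35.  -98.1] 75a [41.73 31.44 53.81] foot [546.3 263.4   9.1]
```

>>> drive_tool --pt "0.0078 0.0029 0 -0.0767 -0.0106 -0.1666" --pt "0.0078 0.0029 0 -0.0767 -0.0106 -0.1666" --pt "0.0078 0.0029 0 -0.0767 -0.0106 -0.1666" --pt "0.0078 0.0029 0 -0.0767 -0.0106 -0.1666" --pt "0.0078 0.0029 0 -0.0767 -0.0106 -0.1666" --pt "0.0078 0.0029 0 -0.0767 -0.0106 -0.1666" --pt "0.0078 0.0029 0 -0.0767 -0.0106 -0.1666" --pt "0.0078 0.0029 0 -0.0767 -0.0106 -0.1666" --pt "0.0078 0.0029 0 -0.0767 -0.0106 -0.1666" --pt "0.0078 0.0029 0 -0.0767 -0.0106 -0.1666" --gripper 72

```text
clock: 21.52
eef_pos: [594.3, 304.6, 193.8]
eef_rot: [-150.7, 27.3, 98.6]
wrist_force: [41.1, 19.7, 23.2]
opening: 63.5
```

>>> drive_tool --pt "0.0078 0.0029 0 -0.0767 -0.0106 -0.1666" --pt "0.0078 0.0029 0 -0.0767 -0.0106 -0.1666" --pt "0 0 0 0 0 0" --pt "0 0 0 0 0 0"

```text
clock: 22.02
eef_pos: [581.7, 295.2, 187.4]
eef_rot: [-153.1, 35.3, 78.9]
wrist_force: [-0.4, -0.4, 0.8]
opening: 63.4
```

```bash
python3 cap.py; python3 -c "
from cell import observe
print(observe()['q'])"
```

```text
face x [-20.8  21.4] a [-14.7  16.1] 1128
disc a -16.05194514320276
now [581.7 295.2 187.4] [-153.1   35.3   78.9] T [573.  283.5  43.5] pre [614.7 315.   97.3] 1.0
rv [-0.006  0.014 -0.007] 0.9831470766767055
eul target [-152.2   35.8   79. ] d pre [ 33.   19.8 -90.1] 75a [41.73 31.44 53.81] foot [546.3 263.4   9.1]
[ 20.98036657  70.55532891  10.74732919 -17.56342188 139.41460712
  31.65590632]
```

```bash
cat >> cap.py <<'E'
print("----")
for th in (20,25,30):
    t=np.radians(th);u=np.cos(t)*a+np.sin(t)*b;T=C+7*a+6*u;Rt=np.c_[np.cross(-x,-u),-x,-u]
    rv=(R.from_matrix(Rt)*R0.inv()).as_rotvec();pre=T+60*u
    w=T+230*u
    print(th,"u",u.round(3),"T",T.round(1),"pre",pre.round(1),"d",(pre-p).round(1),"rv",rv.round(3),"det",np.linalg.det(Rt).round(2),"wr",np.hypot(*w[:2]).round(),"60u",(60*u).round(1))
E
python3 cap.py|sed -n '/----/,$p'
```

```text
----
20 u [0.47  0.122 0.874] T [573.6 282.6  45.9] pre [601.8 289.9  98.3] d [ 20.   -5.3 -89.1] rv [ 0.28  -0.137 -0.137] det 1.0 wr 749.0 60u [28.2  7.3 52.5]
25 u [0.439 0.044 0.898] T [573.4 282.1  46. ] pre [599.7 284.7  99.9] d [ 18.  -10.5 -87.6] rv [ 0.352 -0.175 -0.17 ] det 1.0 wr 735.0 60u [26.3  2.6 53.9]
30 u [ 0.404 -0.035  0.914] T [573.2 281.6  46.1] pre [597.5 279.5 100.9] d [ 15.7 -15.7 -86.5] rv [ 0.423 -0.213 -0.202] det 1.0 wr 720.0 60u [24.3 -2.1 54.8]
```

>>> drive_tool --pt "0 -0.002 0 0.117 -0.058 -0.057" --pt "0 -0.002 0 0.117 -0.058 -0.057" --pt "0 -0.002 0 0.117 -0.058 -0.057" --pt "0.006 -0.0015 -0.03 0 0 0" --pt "0.006 -0.0015 -0.03 0 0 0" --pt "0.006 -0.0015 -0.028 0 0 0" --pt "0 0 0 0 0 0" --pt "0 0 0 0 0 0"

```text
clock: 23.02
eef_pos: [599.8, 285.2, 100.1]
eef_rot: [-157.2, 13.2, 67.2]
wrist_force: [0.5, 0.5, 0.8]
opening: 63.5
```

```bash
python3 cap.py|sed -n '/----/,$p';python3 look.py w14;python3 look.py t14 top
```

```text
----
20 u [0.47  0.122 0.874] T [573.6 282.6  45.9] pre [601.8 289.9  98.3] d [ 2.   4.6 -1.8] rv [-0.07   0.038  0.036] det 1.0 wr 749.0 60u [28.2  7.3 52.5]
25 u [0.439 0.044 0.898] T [573.4 282.1  46. ] pre [599.7 284.7  99.9] d [-0.1 -0.5 -0.2] rv [ 0.001 -0.001  0.003] det 1.0 wr 735.0 60u [26.3  2.6 53.9]
30 u [ 0.404 -0.035  0.914] T [573.2 281.6  46.1] pre [597.5 279.5 100.9] d [-2.4 -5.7  0.8] rv [ 0.072 -0.039 -0.03 ] det 1.0 wr 720.0 60u [24.3 -2.1 54.8]
23.075 [599.9 285.3 100.4] [-157.19   13.18   67.15] [ 13.9  58.6  41.1   3.8 106.1  39.7] [692.18462119 355.9405493  215.1433006 ] [149.4236567   22.19348793 -28.33651724]
23.125 [599.9 285.2 100.4] [-157.19   13.18   67.15] [ 13.9  58.6  41.2   3.8 106.1  39.7] [461.94648514  53.55926261 968.15201019] [-174.69004579    0.1771158   -91.61640906]
```

View pics/w14.png

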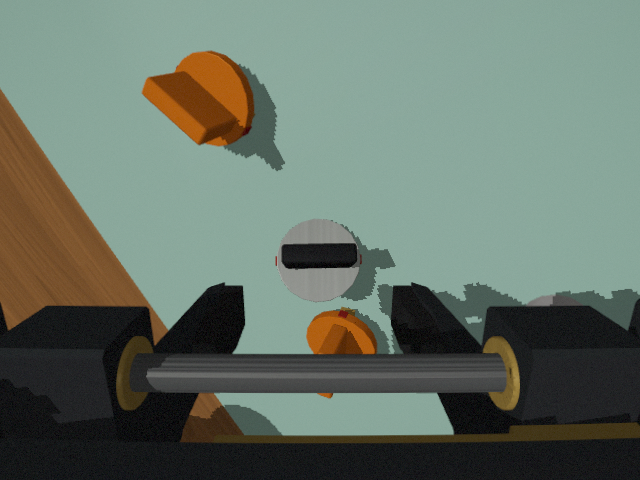

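>>> drive_tool --pt "-0.008 -0.001 -0.017 0 0 0" --pt "-0.008 -0.001 -0.017 0 0 0" --pt "-0.006 -0.0006 -0.012 0 0 0" --pt "-0.0043 0 -0.0079 0 0 0" --pt "0 0 0 0 0 0" --pt "0 0 0 0 0 0"

```text
clock: 23.88
eef_pos: [573.6, 282.4, 45.6]
eef_rot: [-157.1, 13.2, 67.1]
wrist_force: [-0.2, 0.4, -0.7]
opening: 63.6
```

>>> drive_tool --pt "0 0 0 0 0 0" --pt "0 0 0 0 0 0" --pt "0 0 0 0 0 0" --pt "0 0 0 0 0 0" --gripper 0

```text
clock: 24.38
eef_pos: [573.3, 282.3, 45.1]
eef_rot: [-157.1, 13.3, 67.1]
wrist_force: [-0.4, -0.0, 0.5]
opening: 42.5
```

```bash
python3 look.py w15; python3 look.py s15 side
```

```text
24.425 [573.3 282.3  45.1] [-157.08   13.26   67.14] [14.2 57.8 51.3  3.8 97.  39.4] [665.89667002 353.01194582 160.00130452] [149.34874519  22.25784487 -28.41594452]
24.475 [573.3 282.3  45.2] [-157.09   13.26   67.13] [14.2 57.8 51.3  3.8 97.  39.4] [ 430.51214244 -841.45536301  771.23201964] [-128.56741652    0.81905226   -6.71844047]
```

View pics/w15.png

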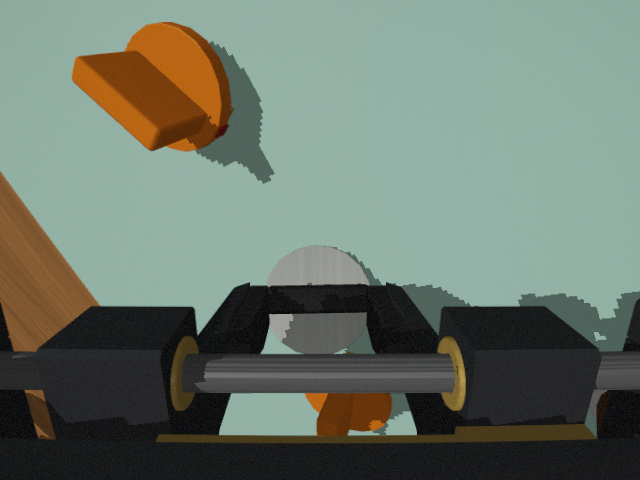

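>>> drive_tool --pt "0 0 0.003 0 0 0" --pt "0 0 0.008 0 0 0" --pt "0 0 0.012 0 0 0" --pt "0 0 0.012 0 0 0" --pt "0 0 0.008 0 0 0" --pt "0 0 0.003 0 0 0" --pt "0 0 0 0 0 0"

```text
clock: 25.35
eef_pos: [573.2, 282.3, 91.0]
eef_rot: [-157.1, 13.3, 67.1]
wrist_force: [0.3, 0.5, -0.4]
opening: 42.7
```

>>> drive_tool --pt "0 0 0 0.018 -0.024 0" --pt "0 0 0.002 0.046 -0.06 0" --pt "0 0 0.005 0.07 -0.094 0" --pt "0 0 0.005 0.08 -0.106 0" --pt "0 0 0.005 0.08 -0.106 0" --pt "0 0 0.005 0.07 -0.094 0" --pt "0 0 0.002 0.055 -0.072 0" --pt "0 0 0 0.03 -0.04 0" --pt "0 0 0 0.015 -0.02 0" --pt "0 0 0 0 0 0"

```text
clock: 26.6
eef_pos: [573.0, 282.2, 114.8]
eef_rot: [-179.7, -24.9, 69.6]
wrist_force: [0.5, 0.2, -1.5]
opening: 42.2
```

```bash
python3 look.py w16;python3 look.py s16 side
python3 - <<'E'
from m import *
c=pickle.load(open("s16.pkl","rb"));u,v=proj(c,[573,282,90]).astype(int);crop(c,u,v,45,"pics/s16c.png",7)
E
```

```text
26.65 [573.2 282.3 114.9] [-179.75  -24.92   69.61] [ 7.  31.9 88.2 28.6 51.7 11. ] [575.09240705 284.62337093 278.18775574] [-171.37787274    0.22704523  -20.30309731]
26.7 [573.3 282.4 115. ] [-179.77  -24.93   69.63] [ 7.  31.9 88.2 28.6 51.7 11. ] [ 430.51214244 -841.45536301  771.23201964] [-128.56741652    0.81905226   -6.71844047]
```

View pics/w16.png

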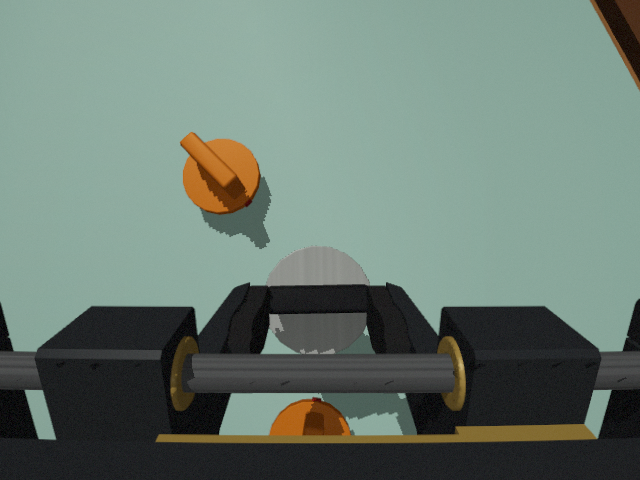

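View pics/s16c.png

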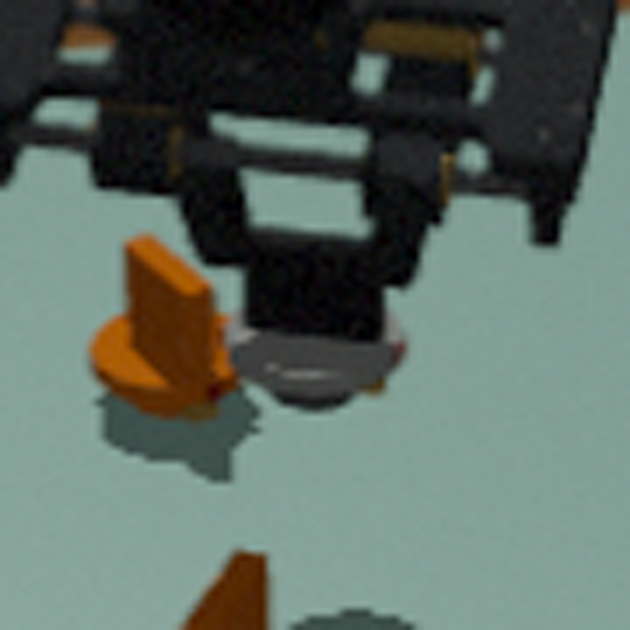

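```bash
cat > held.py <<'E'
from m import *
import sys
from cell import observe
c=pickle.load(open(sys.argv[1]+".pkl","rb"));P=cloud(c);h=cv2.cvtColor(c["img"],cv2.COLOR_BGR2HSV);S,V=h[...,1],h[...,2]
o=observe();p=o["eef_pos"];Rt=R.from_euler('xyz',o["eef_rot"],degrees=True).as_matrix()
box=np.zeros(V.shape,bool);box[240:358,255:382]=1
g=P[box&(S<60)&(V>70)];g=g[abs(g[:,2]-np.median(g[:,2]))<8]
for _ in range(5):
    m=g.mean(0);n=np.linalg.svd(g-m)[2][2];n*=np.sign(n[2]);r=(g-m)@n;g=g[abs(r)<1.2]
hl=cv2.convexHull(g[:,:2].astype(np.float32))[:,0]
hh=hl;A=np.c_[2*hh,np.ones(len(hh))];x=np.linalg.lstsq(A,(hh**2).sum(1),rcond=None)[0]
print("disc n",n.round(3),"z",m[2].round(1),"ctr",x[:2].round(1),"r",np.sqrt(x[2]+x[:2]@x[:2]).round(1),"TCP",p.round(1),"ctr-TCP",(np.r_[x[:2],m[2]]-p).round(1), "y axis",Rt[:,1].round(3),"u",-Rt[:,2].round(3),"mec",cv2.minEnclosingCircle(hl))
M=masks(c)
for a,ce in blobs(M["red"],318,290,100): print(a,ce.round(1),P[int(ce[1]),int(ce[0])].round(1))
b=P[box&(V<40)];b=b[(b[:,2]>m[2]+27)&(b[:,2]<m[2]+36)];print("bar top z",np.median(b[:,2]),cv2.minAreaRect(b[:,:2].astype(np.float32)))
E
python3 held.py w16
```

```text
disc n [0.016 0.015 1.   ] z 86.8 ctr [573.5 283. ] r 27.7 TCP [573.3 282.4 115. ] ctr-TCP [  0.2   0.6 -28.2] y axis [ 0.938 -0.347 -0.004] u [-0.143 -0.397  0.907] mec ((573.3773193359375, 282.9109191894531), 27.917390823364258)
11 [247.5 201.5] [550.  364.8  18.9]
bar top z 118.67627301119326 ((572.571533203125, 279.3878173828125), (21.050949096679688, 52.646419525146484), 68.56285858154297)
```

>>> drive_tool --pt "0 0 0.004 0 0 0" --pt "0 0 0.01 0 0 0" --pt "0 0 0.01 0 0 0" --pt "-0.0006 -0.004 0.006 0 0 0" --pt "-0.0018 -0.012 0.001 0 0 -0.02" --pt "-0.003 -0.02 0 0 0 -0.03" --pt "-0.0043 -0.028 0 0 0 -0.04" --pt "-0.005 -0.033 0 0 0 -0.04" --pt "-0.0053 -0.035 0 0 0 -0.04" --pt "-0.0053 -0.035 0 0 0 -0.04"

```text
clock: 27.95
eef_pos: [547.1, 113.2, 145.7]
eef_rot: [-179.8, -24.9, 57.4]
wrist_force: [0.0, -0.5, -1.1]
opening: 42.7
```

>>> drive_tool --pt "-0.0053 -0.035 0 0 0 -0.04" --pt "-0.0053 -0.035 0 0 0 -0.04" --pt "-0.005 -0.033 0 0 0 -0.04" --pt "-0.0043 -0.028 0 0 0 -0.035" --pt "-0.0033 -0.022 0 0 0 -0.025" --pt "-0.0025 -0.016 0 0 0 -0.015" --pt "-0.0014 -0.009 0 0 0 0" --pt "-0.0004 -0.0024 0 0 0 0" --pt "0 0 0 0 0 0" --pt "0 0 0 0 0 0"

```text
clock: 29.2
eef_pos: [520.4, -64.6, 146.0]
eef_rot: [-179.8, -25.0, 46.5]
wrist_force: [-0.2, -0.1, -1.2]
opening: 42.3
```

```bash
python3 look.py w17;python3 look.py s17 side; python3 held.py w17
python3 - <<'E'
from m import *
c=pickle.load(open("s17.pkl","rb"));u,v=proj(c,[520,-65,90]).astype(int);crop(c,u,v,50,"pics/s17c.png",6)
c=pickle.load(open("w17.pkl","rb"));P=cloud(c);M=masks(c)
for col in ("red","green"):
  for a,ce in blobs(M[col],318,270,110):
   if a>6: print(col,a,ce.round(1),P[int(round(ce[1])),int(round(ce[0]))].round(1))
E
```

```text
29.25 [520.4 -64.6 146. ] [-179.78  -24.96   46.46] [-31.8  18.7 103.6  29.8  56.4  -4.8] [523.35153149 -63.14432579 309.42025569] [-171.33640139    0.18571883  -43.46275887]
29.3 [520.4 -64.7 146. ] [-179.79  -24.96   46.46] [-31.8  18.7 103.6  29.8  56.4  -4.8] [ 430.51214244 -841.45536301  771.23201964] [-128.56741652    0.81905226   -6.71844047]
disc n [0.019 0.007 1.   ] z 118.0 ctr [521.5 -63.9] r 27.6 TCP [520.4 -64.7 146. ] ctr-TCP [  1.    0.7 -28. ] y axis [ 0.726 -0.688 -0.003] u [-0.288 -0.308  0.907] mec ((521.37744140625, -63.943077087402344), 27.891937255859375)
bar top z 149.96593257387582 ((519.2868041992188, -66.90994262695312), (20.120737075805664, 52.858131408691406), 46.43782043457031)
green 8 [252.1 345.1] [495.4 -59.6 178.7]
```

View pics/w17.png

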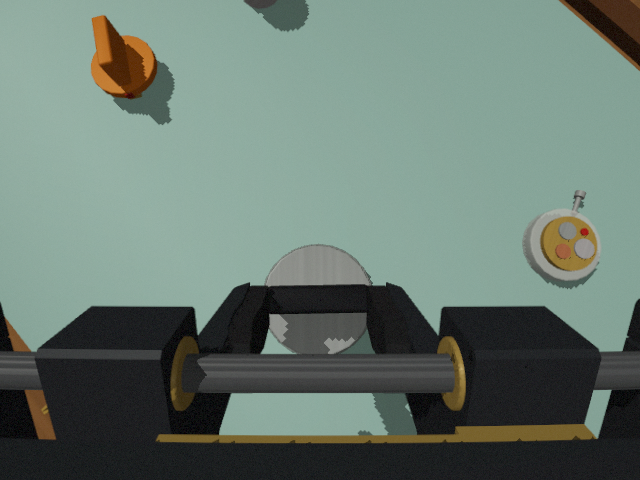

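View pics/s17c.png

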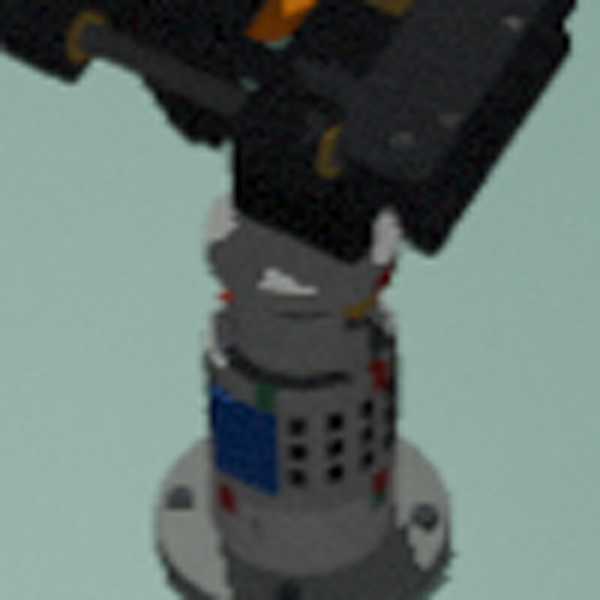

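>>> drive_tool --pt "-0.0005 -0.0004 -0.004 0 0 0" --pt "0 0 -0.006 0 0 0" --pt "0 0 -0.004 0 0 0" --pt "0 0 -0.003 0 0 0" --pt "0 0 0 0 0 0"

```text
clock: 29.92
eef_pos: [519.8, -65.5, 128.8]
eef_rot: [-179.8, -25.0, 46.4]
wrist_force: [-0.8, -0.7, -1.9]
opening: 42.2
```

>>> drive_tool --pt "0 0 -0.002 0 0 0" --pt "0 0 -0.001 0 0 0" --pt "0 0 0 0 0 0"

```text
clock: 30.3
eef_pos: [519.9, -65.5, 126.0]
eef_rot: [-179.8, -25.0, 46.4]
wrist_force: [0.1, 0.6, -2.0]
opening: 42.0
```

>>> drive_tool --pt "0 0 -0.002 0 0 0" --pt "0 0 -0.002 0 0 0" --pt "0 0 0 0 0 0"

```text
clock: 30.68
eef_pos: [519.8, -65.4, 121.8]
eef_rot: [-179.8, -25.0, 46.4]
wrist_force: [-0.2, 0.1, -2.6]
opening: 41.8
```

>>> drive_tool --pt "0 0 -0.002 0 0 0" --pt "0 0 -0.0015 0 0 0" --pt "0 0 0 0 0 0"

```text
clock: 31.05
eef_pos: [519.8, -65.5, 118.4]
eef_rot: [-179.8, -25.0, 46.4]
wrist_force: [0.5, -0.1, -1.6]
opening: 42.3
```

>>> drive_tool --pt "0 0 -0.001 0 0 0" --pt "0 0 -0.0005 0 0 0" --pt "0 0 0 0 0 0"

```text
clock: 31.42
eef_pos: [520.1, -65.6, 117.3]
eef_rot: [-179.8, -25.0, 46.4]
wrist_force: [-0.4, -1.5, 1.9]
opening: 41.9
```

>>> drive_tool --pt "0 0.0001 0 0 0 -0.03" --pt "0 0.0001 0 0 0 -0.06" --pt "0 0.0001 0 0 0 -0.08" --pt "0 0 0 0 0 -0.04" --pt "0 0 0 0 0 0"

```text
clock: 32.05
eef_pos: [520.0, -65.0, 117.2]
eef_rot: [-179.8, -25.0, 34.4]
wrist_force: [0.8, -0.2, 2.7]
opening: 42.3
```

```bash
python3 -c "
from cell import observe
o=observe();print(o['moment'],o['wrist_force'],o['eef_rot'],o['q'])"; python3 look.py s18 side
python3 - <<'E'
from m import *
c=pickle.load(open("s18.pkl","rb"));u,v=proj(c,[520,-65,90]).astype(int);crop(c,u,v,50,"pics/s18c.png",6)
E
```

```text
[-0.06145802  0.10047571  0.04034387] [ 0.76991867 -0.23617489  2.73276555] [-179.81511078  -24.98214126   34.37408787] [-31.03969327  19.16062756 108.28213474  32.08867143  46.50695458
   3.37147426]
32.1 [520.  -65.  117.2] [-179.8   -24.98   34.41] [-31.   19.2 108.3  32.1  46.5   3.3] [ 430.51214244 -841.45536301  771.23201964] [-128.56741652    0.81905226   -6.71844047]
```

View pics/s18c.png

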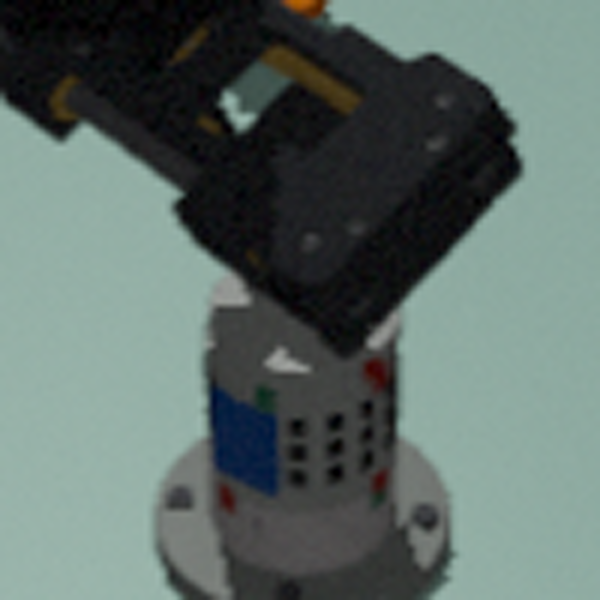

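>>> drive_tool --pt "0 0.0001 0 0 0 -0.06" --pt "0 0.0001 0 0 0 -0.1" --pt "0 0.0001 0 0 0 -0.1" --pt "0 0.0001 0 0 0 -0.1" --pt "0 0.0001 0 0 0 -0.1" --pt "0 0.0001 0 0 0 -0.1" --pt "0 0.0001 0 0 0 -0.1" --pt "0 0.0001 0 0 0 -0.1" --pt "0 0 0 0 0 -0.1" --pt "0 0 0 0 0 0"

```text
clock: 33.35
eef_pos: [520.1, -64.1, 117.2]
eef_rot: [-179.8, -25.0, -14.7]
wrist_force: [-0.6, -0.6, 2.4]
opening: 41.9
```

```bash
python3 -c "
from cell import observe
o=observe();print(o['moment'],o['wrist_force'],o['eef_rot'],o['q'])"
```

```text
[-0.10967461  0.1485183  -0.05239682] [-0.55975667 -0.57653966  2.35823526] [-179.82644537  -24.97922198  -14.74295043] [-21.28127268  15.74170338 113.27321107   6.61764743  26.31854057
  78.13093208]
```

>>> drive_tool --pt "0 0 0 0 0 -0.08" --pt "0 0 0 0 0 -0.08" --pt "0 0 0 0 0 -0.05" --pt "0 0 0 0 0 -0.03" --pt "0 0 0 0 0 0"

```text
clock: 33.98
eef_pos: [520.0, -64.3, 117.2]
eef_rot: [-179.8, -24.9, -28.4]
wrist_force: [-1.4, 2.1, 4.8]
opening: 41.9
```

```bash
python3 -c "
from cell import observe
o=observe();print(o['moment'],o['wrist_force'],o['eef_rot'],o['q'])"
```

```text
[0.14774466 0.21493671 0.23574782] [-1.41177862  2.07310824  4.82897208] [-179.82728731  -24.93864088  -28.44697539] [-17.78089761  16.5621556  112.07052712  -9.48684588  27.09782258
 108.15059346]
```

>>> drive_tool --pt "0 0 0 0 0 -0.03" --pt "0 0 0 0 0 0" --pt "0 0 0 0 0 0"

```text
clock: 34.35
eef_pos: [519.9, -64.3, 117.3]
eef_rot: [-179.8, -24.9, -30.2]
wrist_force: [-1.7, 3.4, 6.8]
opening: 42.1
```

```bash
python3 -c "
from cell import observe
o=observe();print(o['moment'],o['wrist_force'],o['eef_rot'],o['q'])"
```

```text
[0.38288377 0.21211893 0.31705197] [-1.65880591  3.41222469  6.84863158] [-179.81666782  -24.94217426  -30.16101296] [-17.35801205  16.70562541 111.84834723 -11.29275478  27.46966042
 111.68678313]
```

>>> drive_tool --pt "0 0 0 0 0 -0.03" --pt "0 0 0 0 0 -0.02" --pt "0 0 0 0 0 0" --pt "0 0 0 0 0 0"

```text
clock: 34.85
eef_pos: [520.0, -64.2, 117.4]
eef_rot: [-179.8, -25.0, -33.0]
wrist_force: [-3.0, 4.6, 6.5]
opening: 42.2
```

```bash
python3 -c "
from cell import observe
o=observe();print(o['moment'],o['wrist_force'],o['eef_rot'])"; python3 look.py w19; python3 look.py s19 side; python3 held.py w19
python3 - <<'E'
from m import *
c=pickle.load(open("s19.pkl","rb"));u,v=proj(c,[520,-65,90]).astype(int);crop(c,u,v,50,"pics/s19c.png",6)
E
```

```text
[0.57370093 0.18155612 0.65614368] [-3.02379456  4.64850004  6.52022445] [-179.82642726  -24.95666978  -32.98231926]
34.9 [520.  -64.2 117.4] [-179.83  -24.96  -32.98] [-16.6  17.  111.4 -14.2  28.2 117.4] [522.83931598 -66.92691632 280.85819428] [-1.71327122e+02  1.57016262e-01 -1.22921700e+02]
34.95 [520.  -64.2 117.4] [-179.82  -24.95  -32.98] [-16.6  17.  111.4 -14.2  28.2 117.4] [ 430.51214244 -841.45536301  771.23201964] [-128.56741652    0.81905226   -6.71844047]
disc n [ 0.013 -0.017  1.   ] z 89.7 ctr [521.8 -65.3] r 27.6 TCP [520.  -64.2 117.4] ctr-TCP [  1.8  -1.1 -27.8] y axis [-0.543 -0.84  -0.003] u [-0.356  0.227  0.907] mec ((521.6165161132812, -65.22906494140625), 27.89803695678711)
bar top z 121.54297214246778 ((518.5042724609375, -63.804481506347656), (52.64029312133789, 20.609636306762695), 57.03487014770508)
```

View pics/s19c.png

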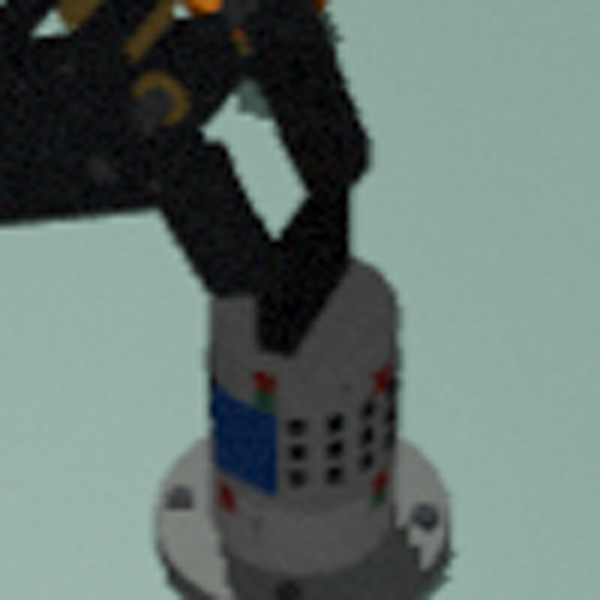

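View pics/w19.png

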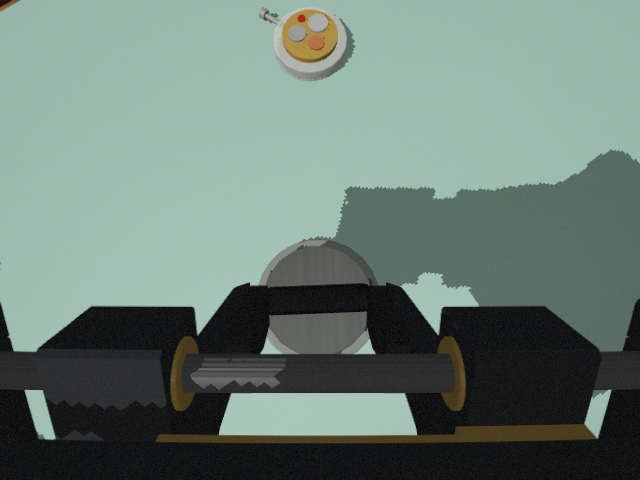

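Cap red tick sits right above the basket's green tick, disc top at 89.7 (expected 90), moment rising: at the stop. Relax, release, retreat along the tool axis.

>>> drive_tool --pt "0 0 0 0 0 0.03" --pt "0 0 0 0 0 0"

```text
clock: 35.2
eef_pos: [519.9, -64.4, 117.4]
eef_rot: [-179.8, -24.9, -31.3]
wrist_force: [-2.9, 3.6, 6.9]
opening: 42.3
```

>>> drive_tool --pt "0 0 0 0 0 0" --pt "0 0 0 0 0 0" --pt "0 0 0 0 0 0" --pt "0 0 0 0 0 0" --gripper 80

```text
clock: 35.7
eef_pos: [519.8, -64.4, 116.9]
eef_rot: [-179.8, -24.9, -31.5]
wrist_force: [0.3, -1.4, -0.4]
opening: 70.2
```

>>> drive_tool --pt "-0.0036 0.0023 0.009 0 0 0" --pt "-0.0072 0.0046 0.018 0 0 0" --pt "-0.0108 0.0068 0.027 0 0 0" --pt "-0.0108 0.0068 0.027 0 0 0" --pt "-0.0072 0.0046 0.018 0 0 0" --pt "0 0 0 0 0 0" --pt "0 0 0 0 0 0"

```text
clock: 36.58
eef_pos: [480.1, -39.3, 215.4]
eef_rot: [-179.8, -24.9, -31.5]
wrist_force: [-0.4, -0.6, -0.8]
opening: 70.3
```

```bash
python3 look.py w20; python3 look.py s20 side; python3 look.py t20 top;python3 - <<'E'
from m import *
c=pickle.load(open("s20.pkl","rb"));u,v=proj(c,[520,-65,90]).astype(int);crop(c,u,v,50,"pics/s20c.png",6)
for n in("w20","s20"):
  c=pickle.load(open(n+".pkl","rb"));P=cloud(c);M=masks(c);u,v=proj(c,[520.5,-65,85]).astype(int)
  for col in ("red","green"):
    for a,ce in blobs(M[col],u,v,65):
      if a>3: print(n,col,a,ce.round(1),P[int(round(ce[1])),int(round(ce[0]))].round(1))
  Q=P[v-65:v+65,u-65:u+65].reshape(-1,3);T=Q[(abs(Q[:,2]-122)<4)&(np.hypot(Q[:,0]-520.5,Q[:,1]+64.6)<30)];print(n,"bar top",len(T),np.median(T[:,2]),cv2.minAreaRect(T[:,:2].astype(np.float32)))
  T=Q[(abs(Q[:,2]-90)<2.5)];print("disc",len(T),np.median(T[:,2]),cv2.minEnclosingCircle(T[:,:2].astype(np.float32)))
E
```

```text
36.625 [480.1 -39.3 215.2] [-179.81  -24.88  -31.5 ] [-15.2   3.4 110.7  -9.9  42.3 112.2] [483.05725141 -42.08772812 378.87613159] [-171.36914658    0.17605171 -121.42714372]
36.675 [480.1 -39.4 215.2] [-179.82  -24.88  -31.5 ] [-15.2   3.4 110.7  -9.9  42.3 112.2] [ 430.51214244 -841.45536301  771.23201964] [-128.56741652    0.81905226   -6.71844047]
36.725 [480.2 -39.4 215.2] [-179.82  -24.88  -31.51] [-15.2   3.4 110.7  -9.9  42.3 112.2] [461.94648514  53.55926261 968.15201019] [-174.69004579    0.1771158   -91.61640906]
w20 red 6 [283.  241.5] [533.3 -39.8  86.7]
w20 red 15 [311.7 275.5] [499.7 -45.9  77.9]
w20 bar top 1051 121.07133258266754 ((520.8494262695312, -64.85279083251953), (43.955589294433594, 12.20406436920166), 61.64132308959961)
disc 2526 89.26316702694342 ((521.5180053710938, -64.94640350341797), 28.368980407714844)
s20 green 4 [318.5 263.5] [511.7 -86.4 106.7]
s20 green 4 [314.5 279. ] [504.1 -90.   76.9]
s20 bar top 127 120.88433675218891 ((517.75634765625, -66.24512481689453), (45.661598205566406, 11.965619087219238), 62.034034729003906)
disc 349 89.43094659799272 ((518.4520263671875, -67.04855346679688), 29.185815811157227)
```

View pics/w20.png

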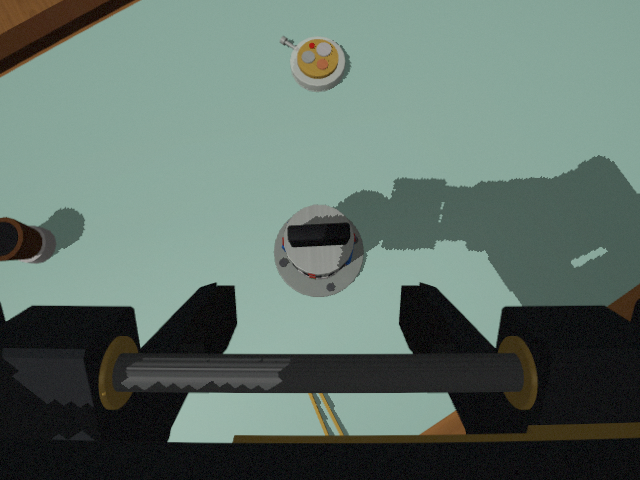

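View pics/s20c.png

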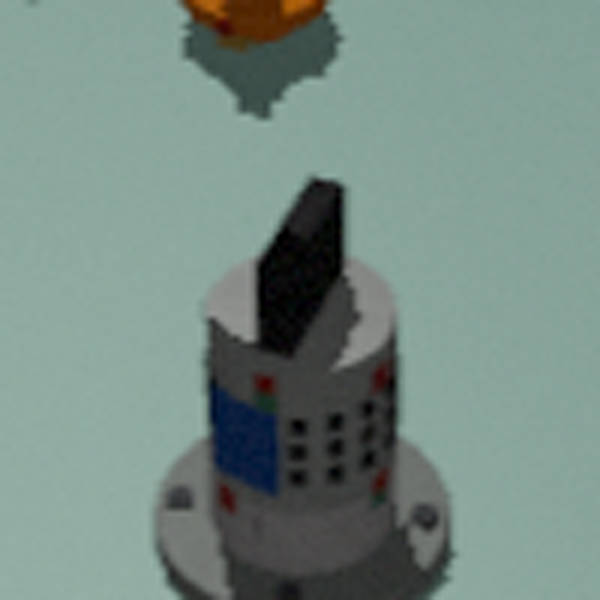

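View pics/t20.png

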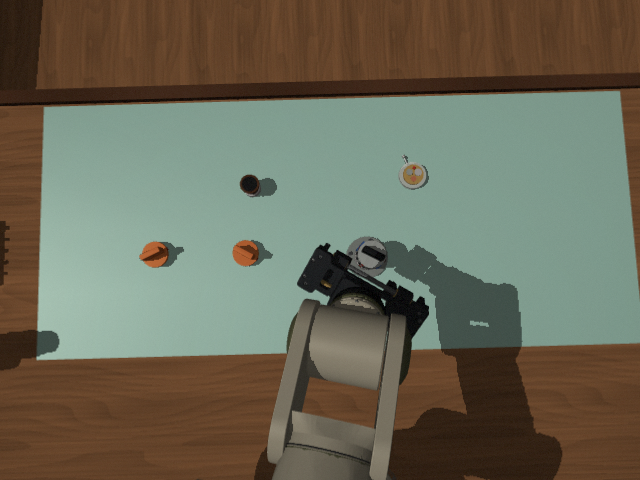

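```bash
python3 -c "
from cell import job
print(job.hand_in())"
```

```text
the job is handed in; nothing more can be done
None
```

The basket is locked on the stand with the wheel in it, and the cap is locked on the basket. I handed in at about 37 s of the 69 s, with the arm clear.

**Basket:** I set it in the stand and turned it clockwise until the turning moment climbed to about 0.9 N m. Released, it measured a yaw of -43.6° against an expected stop near -43.2°. Its rim was at 82 mm as it should be, its red tick stood over the stand's green tick, and the wheel was visible inside.

**Cap, what went wrong:** On the first carry the cap slipped out of the jaws, fell beside its starting place and lay tilted. I picked it up again by the ends of its bar with the tool tilted and stood it upright. Then I moved it slowly to the basket, seated it and turned it clockwise to about 0.66 N m.

**Last checks:** All are from pictures taken after I let go.
- **Bar:** its direction was 61.6°, against an expected 61.4°.
- **Disc top:** at 89.3 mm, against an expected 90.
- **Ticks:** the cap's red tick stood over the basket's green tick, and the basket's red tick was still over the stand's green one.
- **Bystanders:** the loupe, the movement and both orange caps looked unmoved in the top view. The arm hid the tweezers there, and only their tip showed in the wrist view.

**Disagreements and gaps:**
- The top and wrist cameras differed by 4 to 5 mm on the cap's first position; I used the wrist camera.
- One reading of about 50 N at the wrist came up while the arm reached its extension limit in free air. It stayed below the 120 N limit and was gone at the next reading.
- The wheel cannot be seen under the closed cap. I last saw it in the basket just before I went back for the fallen cap.

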